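Lock lacquered name plates in the drilling jig with a mallet

ROBOT

A 6-joint arm with a two-finger parallel gripper is mounted at the origin on a cart in front of the work surface, level with it; the furniture and walls round the work are solid. World frame = base frame: x ahead of the robot, y to its left, z up, the work surface at z = 0. Lengths are in m, angles in rad, forces in N, time in s.
With the tool pointing down it reaches from about 0.3 to 0.85 m from the base axis. Payload 4.2 kg.
Tool frame: the origin (TCP) lies on the centre line of the jaws, within the pads' length; the fingertips stand 17 mm ahead of it and the grasp point (between the pads) lies 2 mm behind it (nose_length is the distance from the TCP to the fingertips, in m); z points along the fingers, y is the line along which they close (so a half turn about z gives the same grasp; the last joint's range is limited). The gripper opens to 91 mm and grips with 3 to 60 N. Pads are 32 mm wide; open, the fingers measure 118 mm over their backs; the gripper's body (76 mm by 178 mm) begins 60 mm behind the grasp point.
Start: joints at [1.275, 0.32, 1.565, -0, 1.257, -0.02], TCP at [0.157, 0.553, 0.231] pointing down, gripper open.
Joint ranges: [-3.11, 3.11], [-0.84, 2.01], [0.21, 2.61], [-1.34, 4.49], [0.05, 2.63], [-2.56, 2.56]. Speed limits (rad/s): [2.57, 2.57, 3.14, 3.14, 3.14, 3.14].

INTERFACE

Orientations are given as a rotation vector (axis times angle).
In Python, from rig import state, snapshot, job_done, nose_length gives the robot as it stands.
- The arm moves only by the tool apply_moves, never from a script. Its argument "increments" is a list that holds one entry, the list of rows, each a list of 5 numbers: the opening, from 0 (shut) to 1 (fully open), then the shift along the tool's x, y, z as a fraction of full scale, then the turn about the tool's z as a fraction of full scale. A call has 1 to 5 rows; each row is the pose to reach, as a shift and turn from the pose commanded when the call began, along the tool's axes at that moment, turning the shorter way round; what a row does not reach only later rows make up. Full scale, the value 1, is 0.12 m for a shift and 180 degrees for a turn. A row lasts 1/10 s, in which the tool goes at most 50 mm and 8.59 degrees, less where a joint would pass 70% of its speed; a pose out of reach is approached as far as the arm can. A call with a number of a shift or a turn outside -1 to 1 is refused whole. A call with a gripper value outside its range is refused whole. The fingers move at their own pace and stop on an object; the grip force is fixed at half the most. Time passes only in rows, so rows that repeat a pose let the fingers close. It gives the time, the measured TCP pose, the force, the opening and the grip force at its end, in the units of the state.
- state(): the state, without advancing time (a new reading comes with each control period).
- snapshot(name): name is "side" or "top"; returns a dict with "pixels" (480x640x3 uint8, red, green, blue), "z_map" (480x640 float32, m along the optical axis (not along the pixel's ray), 0 where there is no reading), "fx", "fy", "cx", "cy" (pixels), "k1" (the pictures are not rectified: a ray, as slopes to the right and down, at radius r is drawn at 1 + k1 r^2 times it, then the intrinsics apply), "T" (4x4, takes a point from camera to world coordinates). Camera axes: x right, y up, looking along -z (the intrinsics and any distortion apply to the point x, -y, -z); pixel columns grow to the right and rows downward; lengths in m; the calibration is good to about 2 mm. A picture is of the moment at which its call begins.
- job_done(): hands the job in; it is judged then, once.
The state is a dict: "t": time; "joints": joint angles; "joint_velocities": joint speeds; "tau": joint torques, N m; "ee_pos": TCP position; "orientation": TCP orientation; "contact_force": force on the tool from outside, world axes, zero at the start; "moment": the same for the moment, N m; "gripper_width": opening from 0.0 (shut) to 1.0 (fully open); "grasp_force": force on a finger pad.
Only numpy, scipy, OpenCV 4.12 (cv2) and the standard library are available. Lean on these libraries where they do the work, as an engineer would, in place of code of your own. Each camera call takes 0.05 s, during which the arm holds its last target. There are 200 camera calls.

TASK

The wedge pins of the drilling jig were left down after the last batch: first pull all of them up. Then lay every lacquered name plate into a nest of its own in the jig, lacquered side up, handling it by its edges so that nothing of the robot or the mallet touches the lacquer, and lock each with smart blows of the mallet on the wedge pin of its nest until the orange head sits down on its block; leave the pins of empty nests up. Afterwards put the mallet home on its dock: head on the rubber pad, handle pressed down past the sprung jaw until it snaps into the clip. Do not disturb the other tools.

Things in the scene. Friction and masses are not known exactly. Their poses are not given: they have to be found in the camera images.
- jig: Fixed plywood drilling jig, three nests in a row along its y, 100 mm apart. Origin on the bench under the middle nest's centre; x from the end fences (robot side) to the grey clamp blocks, y towards the left nest, z up. Board x -68..+108 mm, y +-162 mm, top at z 18 mm. Per nest: fence (top at z 42 mm), four 8 mm steel side pins at x +-39 mm with coned tops at z 39 mm, shoe, clamp block.
- nest_left (a point): Left nest as the robot sees it: where the underside centre of a seated plate lies, 28 mm above the bench; axes as the jig's, plate length along x. Between the side pins its edges are free for fingers down to the board. Side play 3 mm in all. End play 4 mm while the pin is up, all of it at +x: fence at x -50.5 mm, shoe at +53.8 mm; shoe at about +50.2 mm with the pin home.
- nest_mid (a point): Mid nest as the robot sees it: where the underside centre of a seated plate lies, 28 mm above the bench; axes as the jig's, plate length along x. Between the side pins its edges are free for fingers down to the board. Side play 3 mm in all. End play 4 mm while the pin is up, all of it at +x: fence at x -50.5 mm, shoe at +53.8 mm; shoe at about +50.2 mm with the pin home.
- nest_right (a point): Right nest as the robot sees it: where the underside centre of a seated plate lies, 28 mm above the bench; axes as the jig's, plate length along x. Between the side pins its edges are free for fingers down to the board. Side play 3 mm in all. End play 4 mm while the pin is up, all of it at +x: fence at x -50.5 mm, shoe at +53.8 mm; shoe at about +50.2 mm with the pin home.
- pin_left (a joint): Wedge pin of the left nest, m: 0 = up, positive = down, 0.018 = home, its orange head sitting on the grey block. Starts 0.011 to 0.018 down; can be pulled up by its head with 2 to 5 N. Lift spring and tight bush resist with 7 N at the top to 9 N at the bottom; the bush holds it where it is left. It drives a rubber-faced shoe 3.6 mm towards the plate's end.
- pin_mid (a joint): Wedge pin of the mid nest, m: 0 = up, positive = down, 0.018 = home, its orange head sitting on the grey block. Starts 0.011 to 0.018 down; can be pulled up by its head with 2 to 5 N. Lift spring and tight bush resist with 7 N at the top to 9 N at the bottom; the bush holds it where it is left. It drives a rubber-faced shoe 3.6 mm towards the plate's end.
- pin_right (a joint): Wedge pin of the right nest, m: 0 = up, positive = down, 0.018 = home, its orange head sitting on the grey block. Starts 0.011 to 0.018 down; can be pulled up by its head with 2 to 5 N. Lift spring and tight bush resist with 7 N at the top to 9 N at the bottom; the bush holds it where it is left. It drives a rubber-faced shoe 3.6 mm towards the plate's end.
- pinhead_left (a point): Top centre of the left wedge pin's round orange head (24 mm across, 10 mm thick), 76 mm along +x from its nest; 80 mm above the bench when fully up, 62 mm when home.
- pinhead_mid (a point): Top centre of the mid wedge pin's round orange head (24 mm across, 10 mm thick), 76 mm along +x from its nest; 80 mm above the bench when fully up, 62 mm when home.
- pinhead_right (a point): Top centre of the right wedge pin's round orange head (24 mm across, 10 mm thick), 76 mm along +x from its nest; 80 mm above the bench when fully up, 62 mm when home.
- plate_blue: Loose aluminium name plate, 100 x 60 x 7 mm (edge 6 mm), 0.1 kg, upper face lacquered blue with a bare margin (8 mm at the ends, 6 mm along the sides). Origin at the centre of its underside, x along its length, z up out of the lacquer. At first on the cork mat, underside 3 mm above the bench. Grip across its 60 mm width by the long edges. May be absent.
- plate_green: Loose aluminium name plate, 100 x 60 x 7 mm (edge 6 mm), 0.1 kg, upper face lacquered green with a bare margin (8 mm at the ends, 6 mm along the sides). Origin at the centre of its underside, x along its length, z up out of the lacquer. At first on the cork mat, underside 3 mm above the bench. Grip across its 60 mm width by the long edges. May be absent.
- plate_red: Loose aluminium name plate, 100 x 60 x 7 mm (edge 6 mm), 0.1 kg, upper face lacquered red with a bare margin (8 mm at the ends, 6 mm along the sides). Origin at the centre of its underside, x along its length, z up out of the lacquer. At first on the cork mat, underside 3 mm above the bench. Grip across its 60 mm width by the long edges. May be absent.
- mallet: Beech mallet, 0.3 kg. Head 60 (x) x 50 (y) x 90 mm (z); origin at the centre of its lower striking face, x from handle to head, z up. Handle along -x, its axis 45 mm above the lower face: flat-sided, 24 mm wide, 28 mm high, from 30 to 105 mm behind the head's centre, then round, 24 mm across, to 221 mm. Stands at first on its lower face on the bench, handle level.
- mallet_neck (a point): Point on the handle's axis, 150 mm behind the head's centre, 45 mm above the lower face; belongs in the clip.
- dock: Fixed mallet dock: dark wooden board x -220..+70 mm, 90 mm wide, 12 mm thick. Origin on the bench under the place of the head's centre; x from the clip towards the head, z up. A black rubber pad at the origin, top 14 mm above the bench, carries the head's lower face.
- clip_seat (a point): Where the mallet's neck lies when home, 150 mm behind the head's place, 59 mm above the bench; axes as the dock's. Fork 24 mm long: fixed aluminium cheek at -y (top 88 mm above the bench), sprung jaw at +y whose red roller stands over the handle (top at 78 mm).
- clip_jaw (a joint): Sprung hinged jaw of the clip, rad: 0 = closed, grows outwards (about 0.15 as the handle passes), springs back. Pressing the handle straight down past it takes about 10 N.
- caliper: Bystander: caliper, 235 mm long, lying behind the jig.
- pliers: Bystander: red-handled pliers, 174 mm long, behind the jig.
- marker: Bystander: blue-capped marker, 132 mm long, behind the jig.
- masking_tape: Bystander: roll of blue masking tape, 108 mm across, behind the mallet dock.
- spray_cup_1: Bystander: grey and red cup upside down, 96 mm high, at the back.
Things that resemble listed ones, but are neither listed nor needed, are in the scene too. What is shaped like the plate_green but purple is not meant.

How it is judged:
On the way, in this order (a step that is already met when the one before it is completed fails the run):
1. all three wedge pins are pulled up together (under 8 mm down) (value of joint each of pin_left, pin_mid, pin_right below 0.008 m), for 0.2 s.
2. a wedge pin is knocked down by a blow of the mallet (pin moving faster than 80 mm/s under it) (((contact force between mallet and pin_left above 2 N and velocity of joint pin_left above 0.08 m/s) or (contact force between mallet and pin_mid above 2 N and velocity of joint pin_mid above 0.08 m/s) or (contact force between mallet and pin_right above 2 N and velocity of joint pin_right above 0.08 m/s))).
3. with one pin home, another is knocked down by a blow of the mallet ((((contact force between mallet and pin_left above 2 N and velocity of joint pin_left above 0.08 m/s) and value of joint any of pin_mid, pin_right above 0.0165 m) or ((contact force between mallet and pin_mid above 2 N and velocity of joint pin_mid above 0.08 m/s) and value of joint any of pin_left, pin_right above 0.0165 m) or ((contact force between mallet and pin_right above 2 N and velocity of joint pin_right above 0.08 m/s) and value of joint any of pin_left, pin_mid above 0.0165 m))).
At the end, for the whole second after the job is handed in: Each plate lies lacquer up in its own nest (4 mm, 0.06 rad) with that pin home (16.5 mm or more); pins of empty nests are up (under 8 mm). The mallet's handle is in the clip (5 mm across and in height, 15 mm along, 0.08 rad), head over the pad, jaw closed (under 0.06 rad) and the mallet at rest ((((x of plate_blue in the frame of nest_left between -0.004 and 0.004 m and y of plate_blue in the frame of nest_left between -0.004 and 0.004 m and z of plate_blue in the frame of nest_left between -0.002 and 0.002 m and angle between plate_blue's own z axis and vertical below 0.06 rad and angle between the x axis of plate_blue and the x axis of jig, either way round below 0.06 rad) and value of joint pin_left above 0.0165 m) or ((x of plate_blue in the frame of nest_mid between -0.004 and 0.004 m and y of plate_blue in the frame of nest_mid between -0.004 and 0.004 m and z of plate_blue in the frame of nest_mid between -0.002 and 0.002 m and angle between plate_blue's own z axis and vertical below 0.06 rad and angle between the x axis of plate_blue and the x axis of jig, either way round below 0.06 rad) and value of joint pin_mid above 0.0165 m) or ((x of plate_blue in the frame of nest_right between -0.004 and 0.004 m and y of plate_blue in the frame of nest_right between -0.004 and 0.004 m and z of plate_blue in the frame of nest_right between -0.002 and 0.002 m and angle between plate_blue's own z axis and vertical below 0.06 rad and angle between the x axis of plate_blue and the x axis of jig, either way round below 0.06 rad) and value of joint pin_right above 0.0165 m)) and (((x of plate_green in the frame of nest_left between -0.004 and 0.004 m and y of plate_green in the frame of nest_left between -0.004 and 0.004 m and z of plate_green in the frame of nest_left between -0.002 and 0.002 m and angle between plate_green's own z axis and vertical below 0.06 rad and angle between the x axis of plate_green and the x axis of jig, either way round below 0.06 rad) and value of joint pin_left above 0.0165 m) or ((x of plate_green in the frame of nest_mid between -0.004 and 0.004 m and y of plate_green in the frame of nest_mid between -0.004 and 0.004 m and z of plate_green in the frame of nest_mid between -0.002 and 0.002 m and angle between plate_green's own z axis and vertical below 0.06 rad and angle between the x axis of plate_green and the x axis of jig, either way round below 0.06 rad) and value of joint pin_mid above 0.0165 m) or ((x of plate_green in the frame of nest_right between -0.004 and 0.004 m and y of plate_green in the frame of nest_right between -0.004 and 0.004 m and z of plate_green in the frame of nest_right between -0.002 and 0.002 m and angle between plate_green's own z axis and vertical below 0.06 rad and angle between the x axis of plate_green and the x axis of jig, either way round below 0.06 rad) and value of joint pin_right above 0.0165 m)) and (((x of plate_red in the frame of nest_left between -0.004 and 0.004 m and y of plate_red in the frame of nest_left between -0.004 and 0.004 m and z of plate_red in the frame of nest_left between -0.002 and 0.002 m and angle between plate_red's own z axis and vertical below 0.06 rad and angle between the x axis of plate_red and the x axis of jig, either way round below 0.06 rad) and value of joint pin_left above 0.0165 m) or ((x of plate_red in the frame of nest_mid between -0.004 and 0.004 m and y of plate_red in the frame of nest_mid between -0.004 and 0.004 m and z of plate_red in the frame of nest_mid between -0.002 and 0.002 m and angle between plate_red's own z axis and vertical below 0.06 rad and angle between the x axis of plate_red and the x axis of jig, either way round below 0.06 rad) and value of joint pin_mid above 0.0165 m) or ((x of plate_red in the frame of nest_right between -0.004 and 0.004 m and y of plate_red in the frame of nest_right between -0.004 and 0.004 m and z of plate_red in the frame of nest_right between -0.002 and 0.002 m and angle between plate_red's own z axis and vertical below 0.06 rad and angle between the x axis of plate_red and the x axis of jig, either way round below 0.06 rad) and value of joint pin_right above 0.0165 m)) and (value of joint pin_left below 0.008 m or (x of plate_blue in the frame of nest_left between -0.004 and 0.004 m and y of plate_blue in the frame of nest_left between -0.004 and 0.004 m and z of plate_blue in the frame of nest_left between -0.002 and 0.002 m and angle between plate_blue's own z axis and vertical below 0.06 rad and angle between the x axis of plate_blue and the x axis of jig, either way round below 0.06 rad) or (x of plate_green in the frame of nest_left between -0.004 and 0.004 m and y of plate_green in the frame of nest_left between -0.004 and 0.004 m and z of plate_green in the frame of nest_left between -0.002 and 0.002 m and angle between plate_green's own z axis and vertical below 0.06 rad and angle between the x axis of plate_green and the x axis of jig, either way round below 0.06 rad) or (x of plate_red in the frame of nest_left between -0.004 and 0.004 m and y of plate_red in the frame of nest_left between -0.004 and 0.004 m and z of plate_red in the frame of nest_left between -0.002 and 0.002 m and angle between plate_red's own z axis and vertical below 0.06 rad and angle between the x axis of plate_red and the x axis of jig, either way round below 0.06 rad)) and (value of joint pin_mid below 0.008 m or (x of plate_blue in the frame of nest_mid between -0.004 and 0.004 m and y of plate_blue in the frame of nest_mid between -0.004 and 0.004 m and z of plate_blue in the frame of nest_mid between -0.002 and 0.002 m and angle between plate_blue's own z axis and vertical below 0.06 rad and angle between the x axis of plate_blue and the x axis of jig, either way round below 0.06 rad) or (x of plate_green in the frame of nest_mid between -0.004 and 0.004 m and y of plate_green in the frame of nest_mid between -0.004 and 0.004 m and z of plate_green in the frame of nest_mid between -0.002 and 0.002 m and angle between plate_green's own z axis and vertical below 0.06 rad and angle between the x axis of plate_green and the x axis of jig, either way round below 0.06 rad) or (x of plate_red in the frame of nest_mid between -0.004 and 0.004 m and y of plate_red in the frame of nest_mid between -0.004 and 0.004 m and z of plate_red in the frame of nest_mid between -0.002 and 0.002 m and angle between plate_red's own z axis and vertical below 0.06 rad and angle between the x axis of plate_red and the x axis of jig, either way round below 0.06 rad)) and (value of joint pin_right below 0.008 m or (x of plate_blue in the frame of nest_right between -0.004 and 0.004 m and y of plate_blue in the frame of nest_right between -0.004 and 0.004 m and z of plate_blue in the frame of nest_right between -0.002 and 0.002 m and angle between plate_blue's own z axis and vertical below 0.06 rad and angle between the x axis of plate_blue and the x axis of jig, either way round below 0.06 rad) or (x of plate_green in the frame of nest_right between -0.004 and 0.004 m and y of plate_green in the frame of nest_right between -0.004 and 0.004 m and z of plate_green in the frame of nest_right between -0.002 and 0.002 m and angle between plate_green's own z axis and vertical below 0.06 rad and angle between the x axis of plate_green and the x axis of jig, either way round below 0.06 rad) or (x of plate_red in the frame of nest_right between -0.004 and 0.004 m and y of plate_red in the frame of nest_right between -0.004 and 0.004 m and z of plate_red in the frame of nest_right between -0.002 and 0.002 m and angle between plate_red's own z axis and vertical below 0.06 rad and angle between the x axis of plate_red and the x axis of jig, either way round below 0.06 rad)) and x of mallet_neck in the frame of clip_seat between -0.015 and 0.015 m and y of mallet_neck in the frame of clip_seat between -0.005 and 0.005 m and z of mallet_neck in the frame of clip_seat between -0.005 and 0.005 m and x of mallet in the frame of dock above -0.03 m and angle between the x axis of mallet and the x axis of dock, either way round below 0.08 rad and angle between mallet's own z axis and vertical below 0.1 rad and value of joint clip_jaw below 0.06 rad and linear speed of mallet below 0.02 m/s); the robot touches nothing.
It fails at once if the fingers, the arm or the mallet touch the lacquered face of a plate (contact force between any of the fingers, the arm, mallet and face_blue above 0.5 N or contact force between any of the fingers, the arm, mallet and face_green above 0.5 N or contact force between any of the fingers, the arm, mallet and face_red above 0.5 N).
It fails at once if with a plate in its nest, a wedge pin is worked down by the fingers or the arm instead of the mallet ((contact force between any of the fingers, the arm and pin_left above 3 N and value of joint pin_left above 0.01 m and ((x of plate_blue in the frame of nest_left between -0.004 and 0.004 m and y of plate_blue in the frame of nest_left between -0.004 and 0.004 m and z of plate_blue in the frame of nest_left between -0.002 and 0.002 m and angle between plate_blue's own z axis and vertical below 0.06 rad and angle between the x axis of plate_blue and the x axis of jig, either way round below 0.06 rad) or (x of plate_green in the frame of nest_left between -0.004 and 0.004 m and y of plate_green in the frame of nest_left between -0.004 and 0.004 m and z of plate_green in the frame of nest_left between -0.002 and 0.002 m and angle between plate_green's own z axis and vertical below 0.06 rad and angle between the x axis of plate_green and the x axis of jig, either way round below 0.06 rad) or (x of plate_red in the frame of nest_left between -0.004 and 0.004 m and y of plate_red in the frame of nest_left between -0.004 and 0.004 m and z of plate_red in the frame of nest_left between -0.002 and 0.002 m and angle between plate_red's own z axis and vertical below 0.06 rad and angle between the x axis of plate_red and the x axis of jig, either way round below 0.06 rad))) or (contact force between any of the fingers, the arm and pin_mid above 3 N and value of joint pin_mid above 0.01 m and ((x of plate_blue in the frame of nest_mid between -0.004 and 0.004 m and y of plate_blue in the frame of nest_mid between -0.004 and 0.004 m and z of plate_blue in the frame of nest_mid between -0.002 and 0.002 m and angle between plate_blue's own z axis and vertical below 0.06 rad and angle between the x axis of plate_blue and the x axis of jig, either way round below 0.06 rad) or (x of plate_green in the frame of nest_mid between -0.004 and 0.004 m and y of plate_green in the frame of nest_mid between -0.004 and 0.004 m and z of plate_green in the frame of nest_mid between -0.002 and 0.002 m and angle between plate_green's own z axis and vertical below 0.06 rad and angle between the x axis of plate_green and the x axis of jig, either way round below 0.06 rad) or (x of plate_red in the frame of nest_mid between -0.004 and 0.004 m and y of plate_red in the frame of nest_mid between -0.004 and 0.004 m and z of plate_red in the frame of nest_mid between -0.002 and 0.002 m and angle between plate_red's own z axis and vertical below 0.06 rad and angle between the x axis of plate_red and the x axis of jig, either way round below 0.06 rad))) or (contact force between any of the fingers, the arm and pin_right above 3 N and value of joint pin_right above 0.01 m and ((x of plate_blue in the frame of nest_right between -0.004 and 0.004 m and y of plate_blue in the frame of nest_right between -0.004 and 0.004 m and z of plate_blue in the frame of nest_right between -0.002 and 0.002 m and angle between plate_blue's own z axis and vertical below 0.06 rad and angle between the x axis of plate_blue and the x axis of jig, either way round below 0.06 rad) or (x of plate_green in the frame of nest_right between -0.004 and 0.004 m and y of plate_green in the frame of nest_right between -0.004 and 0.004 m and z of plate_green in the frame of nest_right between -0.002 and 0.002 m and angle between plate_green's own z axis and vertical below 0.06 rad and angle between the x axis of plate_green and the x axis of jig, either way round below 0.06 rad) or (x of plate_red in the frame of nest_right between -0.004 and 0.004 m and y of plate_red in the frame of nest_right between -0.004 and 0.004 m and z of plate_red in the frame of nest_right between -0.002 and 0.002 m and angle between plate_red's own z axis and vertical below 0.06 rad and angle between the x axis of plate_red and the x axis of jig, either way round below 0.06 rad)))).
It fails at once if a bystander is moved more than 30 mm (distance of any of caliper, pliers, marker, masking_tape, spray_cup_1 from where it was at the start of the episode above 0.03 m).
Of plate_blue, plate_green, plate_red only 2 to 3 are there at a start; the rules pass over those that are not, and their reading is None.
At some moment in a run one of plate_blue, plate_green, plate_red may be knocked a few centimetres aside while the robot is not near it.
It also fails if it takes over 210 s, if anything falls off the work surface, if the arm or the gripper's body presses on something with over 40 N, if the wrist force passes 120 N, or if a joint passes its speed limit or range.

## Working session

There is one attempt and no reset: what is moved stays moved. The work goes in short steps, Python scripts to look and compute and a tool call to move; the robot and the scene stay as the last step left them, time stands still between calls to the robot, and variables do not carry over. Pictures are saved under pics/ and viewed, at most 14 in all, crops included, and the job is handed in when it is done.

Besides the shell and the picture viewer there is one more tool, called after "Emit:" in YAML: its name, and indented under it one key for each argument. apply_moves: Moves the arm, as the interface text tells. Shift numbers are shares of 0.12 m and turn numbers shares of 180 degrees, none past 1 either way. Its arguments: {"type":"object","properties":{"increments":{"type":"array"}},"required":["increments"]}

```bash
ls; mkdir -p pics
python3 - <<'E'
from rig import state,snapshot,nose_length
import cv2,numpy as np
print(state(), nose_length if not callable(nose_length) else nose_length())
for n in("side","top"):
    s=snapshot(n); cv2.imwrite(f"pics/{n}0.png",s["pixels"][:,:,::-1]); np.savez(f"{n}0.npz",**s)
    print(n,s["fx"],s["fy"],s["cx"],s["cy"],s["k1"],s["T"].round(4).tolist())
E
```

```text
pics
{'t': 0.0, 'joints': array([ 1.27503908e+00,  3.20288005e-01,  1.56571590e+00, -1.61984954e-05,
        1.25737646e+00, -1.99972148e-02]), 'joint_velocities': array([-0.00109579, -0.00112738, -0.00057677,  0.00015229, -0.00057175,
       -0.00045924]), 'tau': array([-2.35766871e-03, -4.12461090e+01, -2.31971025e+01,  7.23905303e-02,
        4.58142569e-02, -1.52067532e-04]), 'ee_pos': array([0.1564198 , 0.55280665, 0.23010818]), 'orientation': array([-4.31747181e-01, -3.11151422e+00,  2.77677060e-03]), 'contact_force': array([-0.59774762,  0.40451189, -0.16245216]), 'moment': array([ 0.02472684, -0.0183153 ,  0.00739998]), 'grasp_force': 0.0, 'gripper_width': 0.9974358503842093} 0.017
side 446.7958837188817 446.7958837188817 321.01291281696837 239.95846739124613 -0.010404973619332883 [[0.7648, 0.5435, -0.3461, -0.0252], [-0.6443, 0.6498, -0.4034, -0.5728], [0.0056, 0.5315, 0.8471, 1.4154], [0.0, 0.0, 0.0, 1.0]]
top 617.9091326621474 617.9091326621474 315.17180777548674 243.47125698476444 -0.19420737629395926 [[-0.1274, 0.8721, -0.4724, -0.284], [-0.9918, -0.1078, 0.0685, 0.1833], [0.0088, 0.4772, 0.8787, 1.5955], [0.0, 0.0, 0.0, 1.0]]
```

View pics/top0.png

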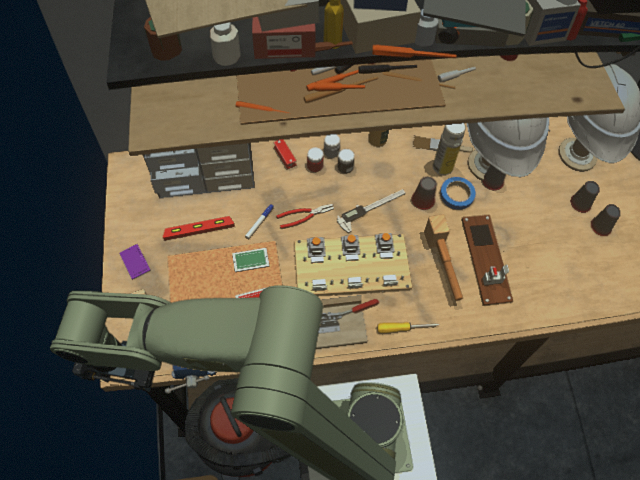

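View pics/side0.png

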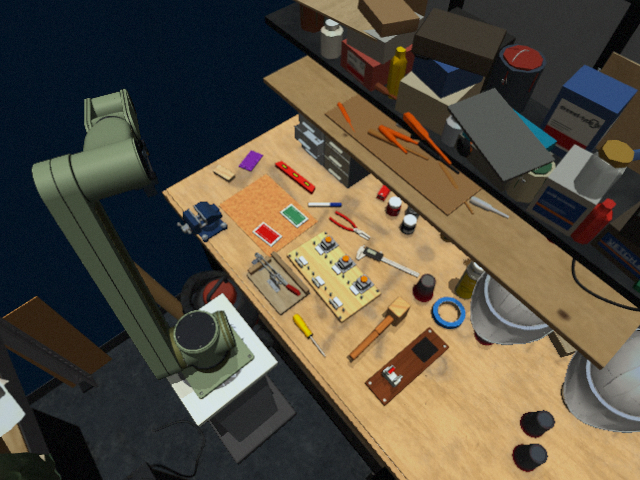

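Top view: the jig is at (352,263), with orange heads at (316,243), (350,241) and (384,239). The green plate is at (250,260) and red at (248,293), partly hidden. The mallet is at (442,258) and the dock at (487,260). Side view: red is at (267,234), green at (294,215). There is no blue plate on the mat.

Lookalikes:
- **Plates:** the purple plate at (134,261) top is not meant. Green and red on the mat are meant.
- **Mallet and dock:** the screwdriver at (405,327) and the tray at (340,320) are not needed.

```bash
cat > h.py <<'E'
import numpy as np,cv2
from rig import state,snapshot
def load(n): return {k:v for k,v in np.load(f"{n}.npz").items()}
def grab(n,name):
    s=snapshot(n); np.savez(name+".npz",**s); cv2.imwrite(f"pics/{name}.png",s["pixels"][:,:,::-1]); return s
def rays(s,uv):
    K=np.array([[s["fx"],0,s["cx"]],[0,s["fy"],s["cy"]],[0,0,1.]],float)
    p=cv2.undistortPoints(np.array(uv,float).reshape(-1,1,2),K,np.array([s["k1"],0,0,0],float))[:,0]
    return np.c_[p[:,0],-p[:,1],-np.ones(len(p))]@s["T"][:3,:3].T
def plane(s,uv,z):
    d=rays(s,uv);o=s["T"][:3,3];return o+d*((z-o[2])/d[:,2])[:,None]
def depth(s,uv):
    d=rays(s,uv);u=np.round(np.array(uv)).astype(int).reshape(-1,2)
    return s["T"][:3,3]+d*s["z_map"][u[:,1],u[:,0]][:,None]
def tri(a,ua,b,ub):
    da=rays(a,[ua])[0];db=rays(b,[ub])[0];oa=a["T"][:3,3];ob=b["T"][:3,3]
    t=np.linalg.lstsq(np.c_[da,-db],ob-oa,rcond=None)[0]
    p,q=oa+t[0]*da,ob+t[1]*db
    return (p+q)/2,np.linalg.norm(p-q)*1e3
def proj(s,P):
    P=np.atleast_2d(P);c=(P-s["T"][:3,3])@s["T"][:3,:3]
    x,y=c[:,0]/-c[:,2],-c[:,1]/-c[:,2];f=1+s["k1"]*(x*x+y*y)
    return np.c_[s["cx"]+s["fx"]*x*f,s["cy"]+s["fy"]*y*f]
def blobs(s,lo,hi,amin=8,roi=None):
    h=cv2.cvtColor(s["pixels"],cv2.COLOR_RGB2HSV);m=cv2.inRange(h,np.array(lo),np.array(hi))
    if roi: k=np.zeros_like(m);x0,y0,x1,y1=roi;k[y0:y1,x0:x1]=1;m*=k
    n,l,st,c=cv2.connectedComponentsWithStats(m)
    return [(c[i],st[i,4],st[i,:4],l==i) for i in range(1,n) if st[i,4]>=amin]
def pts(s,mask):
    v,u=np.nonzero(mask);return depth(s,np.c_[u,v])
def tool():
    from scipy.spatial.transform import Rotation as R
    st=state();return st["ee_pos"],R.from_rotvec(st["orientation"]).as_matrix()
E
python3 - <<'E'
from h import *
np.set_printoptions(precision=4,suppress=True)
S=load("side0");T=load("top0")
for n,s,roi in(("side",S,(290,210,390,310)),("top",T,(295,225,410,260))):
    print(n,"orange")
    for c,a,bb,m in blobs(s,(5,150,120),(18,255,255),8,roi):
        P=pts(s,m);print(c,a,bb,np.median(P,0),P[:,2].max())
for n,s,rois in(("side",S,((250,195,320,250),)),("top",T,((225,240,300,310),))):
    for col,lo,hi in(("green",(60,80,40),(95,255,255)),("red",(0,150,80),(4,255,255)),("red2",(172,150,80),(180,255,255)),("blue",(100,150,60),(125,255,255))):
        for c,a,bb,m in blobs(s,lo,hi,15,rois[0]):
            P=pts(s,m);print(n,col,c,a,bb,np.median(P,0))
# crops x4
a=T["pixels"][225:310,290:520];b=S["pixels"][220:410,280:460];c=S["pixels"][190:250,210:330]
A=cv2.resize(a,None,fx=3.4,fy=3.4,interpolation=2);B=cv2.resize(b,None,fx=3,fy=3,interpolation=2)
cv2.imwrite("pics/ctop.png",A[:,:,::-1]);cv2.imwrite("pics/cside.png",B[:,:,::-1])
E
```

```text
side orange
[301.2768 226.0627] 271 [290 210  27  32] [0.5317 0.1919 0.0025] 1.415439987424142
[327.84 238.96] 25 [325 237   6   5] [0.5489 0.0578 0.0644] 0.07082823080917544
[345.2812 257.9688] 32 [342 255   7   7] [ 0.5422 -0.0413  0.0662] 0.0705093648235029
[363.5667 278.5333] 30 [361 276   6   6] [ 0.5373 -0.1402  0.0652] 0.07100017240105472
top orange
[385.7955 236.1364] 44 [382 233   8   7] [ 0.5365 -0.1388  0.0645] 0.07244077073926602
[351.1136 238.1364] 44 [348 235   8   7] [ 0.5417 -0.0388  0.0665] 0.07307298149465846
[315.7273 240.5227] 44 [312 237   8   8] [0.5477 0.061  0.0641] 0.07203028055102512
side green [293.6548 214.9594] 197 [283 206  22  19] [0.5405 0.2498 0.0105]
side red [266.75   233.4279] 208 [256 225  23  18] [0.4111 0.2488 0.0096]
top green [250.0482 258.6656] 311 [236 250  29  18] [0.5423 0.2523 0.0092]
top red [254.122  294.3415] 41 [246 291  16   7] [0.4279 0.2481 0.0091]
```

View pics/ctop.png

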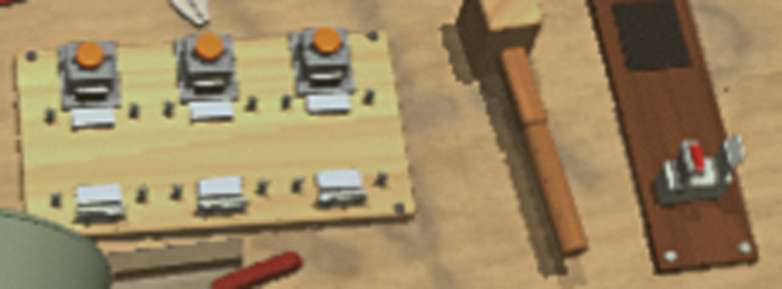

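View pics/cside.png

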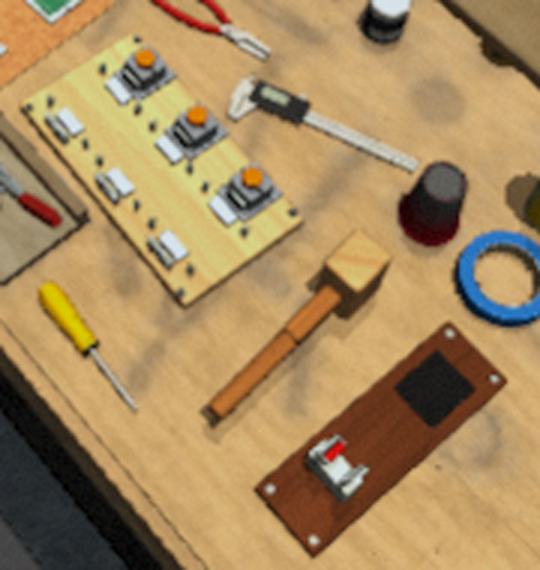

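Crops: the orange heads all stand close to their blocks. The dock clip, with its red roller, is near its robot end at (692,155) in the top crop. The black pad is at (650,35). The mallet handle points towards the robot.

```bash
cat >> h.py <<'E'
def goto(xy,z,ydir_deg=None,say=""):
    """fractions in the current tool axes to reach TCP xy,z; ydir: world angle of tool y"""
    p,M=tool(); d=M.T@(np.array([xy[0],xy[1],z])-p)/0.12
    th=np.degrees(np.arctan2(M[1,1],M[0,1])); t=0
    if ydir_deg is not None: t=-(((ydir_deg-th+90)%180)-90)/180
    print(say,"TCP",p.round(4),"yang %.2f"%th,"shift",d.round(3),"turn",round(t,4))
E
python3 - <<'E'
from h import *
np.set_printoptions(precision=4,suppress=True)
S=load("side0");T=load("top0")
o=lambda s,roi:sorted([b[0] for b in blobs(s,(5,150,120),(18,255,255),20,roi) if b[1]<80],key=lambda c:c[0])
for a,b in zip(o(T,(295,225,410,260)),o(S,(290,210,390,310))): print("pin",*tri(T,a,S,b))
for col,lo,hi in(("green",(60,80,40),(95,255,255)),("red",(0,150,80),(4,255,255))):
    s=blobs(S,lo,hi,100,(250,195,320,250))[0]; t=[x for x in blobs(T,lo,hi,100,(225,240,300,310))]
    if t: print(col,*tri(T,t[0][0],S,s[0]))
    r=cv2.minAreaRect(np.argwhere(s[3])[:,::-1].astype(np.float32));bx=cv2.boxPoints(r);P=plane(S,bx,.01)
    print(col,"side box",P[:,:2].round(4).tolist(),"c",P.mean(0),"edges",np.linalg.norm(P-np.roll(P,-1,0),axis=1))
# dock, mallet by hand-picked crop pixels (from crops): top = 290+x/3.4,225+y/3.4 ; side=280+x/3,220+y/3
t=lambda x,y:(290+x/3.4,225+y/3.4); s=lambda x,y:(280+x/3,220+y/3)
for n,a,b in(("pad",t(652,35),s(434,388)),("roller",t(697,157),s(333,449)),("screwL",t(670,256),s(270,489)),("screwR",t(745,248),s(314,540)),
  ("handle end top",t(574,246),s(217,412)),("head top",t(515,12),s(357,256))): print(n,*tri(T,a,S,b))
goto((.546,.059),.16,86.7)
E
```

```text
pin [0.5508 0.0608 0.0591] 0.680754300342822
pin [ 0.5445 -0.0396  0.0627] 0.01371233329847417
pin [ 0.539  -0.1392  0.0621] 0.3001108289797741
green [0.5429 0.2526 0.0073] 0.7586720451992188
green side box [[0.5175, 0.288], [0.5616, 0.3002], [0.566, 0.215], [0.5227, 0.204]] c [0.542  0.2518 0.01  ] edges [0.0458 0.0853 0.0447 0.0841]
red side box [[0.3844, 0.2826], [0.4274, 0.2984], [0.4397, 0.2164], [0.3973, 0.2019]] c [0.4122 0.2498 0.01  ] edges [0.0457 0.083  0.0448 0.0818]
pad [ 0.5345 -0.4374  0.0132] 2.481359502358671
roller [ 0.3857 -0.4213  0.0759] 2.7981150161695805
screwL [ 0.3279 -0.4009  0.0087] 1.4644212883211454
screwR [ 0.3263 -0.4669  0.0098] 2.430714087476014
handle end top [ 0.3334 -0.3115  0.041 ] 1.545039571327702
head top [ 0.538  -0.2949  0.0924] 18.061170100038
 TCP [0.1565 0.5529 0.2302] yang 74.20 shift [-4.244 -3.075  0.59 ] turn -0.0695
```

Emit:
apply_moves:
  increments:
    - [[1, -0.35, -0.25, 0, -0.035], [1, -0.7, -0.5, 0, -0.07], [1, -1, -0.73, 0, -0.07], [1, -1, -0.73, 0, -0.07]]

```text
t: 0.5
ee_pos: [0.2504, 0.432, 0.2307]
orientation: [0.096, 3.14, -0.005]
contact_force: [-0.2, 1.9, -0.5]
gripper_width: 1.001
grasp_force: 0.0
```

Emit:
apply_moves:
  increments:
    - [[1, -0.3, -0.33, 0, 0], [1, -0.6, -0.66, 0, 0], [1, -0.89, -0.99, 0, 0], [1, -0.89, -0.99, 0, 0]]

```text
t: 0.9
ee_pos: [0.35, 0.309, 0.2308]
orientation: [0.095, 3.14, -0.002]
contact_force: [-0.0, 0.4, -0.0]
gripper_width: 1.001
grasp_force: 0.0
```

Emit:
apply_moves:
  increments:
    - [[1, -0.3, -0.33, 0, 0], [1, -0.6, -0.66, 0, 0], [1, -0.89, -0.99, 0, 0], [1, -0.89, -0.99, 0, 0]]

```text
t: 1.3
ee_pos: [0.4505, 0.185, 0.2307]
orientation: [0.094, 3.139, -0.001]
contact_force: [-0.6, 0.1, -0.7]
gripper_width: 0.997
grasp_force: 0.0
```

Emit:
apply_moves:
  increments:
    - [[1, -0.3, -0.33, 0, 0], [1, -0.6, -0.66, 0, 0], [1, -0.89, -0.99, 0, 0], [1, -0.89, -0.99, 0, 0], [1, -0.89, -0.99, 0, 0]]

```text
t: 1.8
ee_pos: [0.5486, 0.0629, 0.2302]
orientation: [-0.091, -3.139, -0.001]
contact_force: [-0.4, 0.8, -0.8]
gripper_width: 1.002
grasp_force: 0.0
```

```bash
python3 -c "
from h import *
goto((.548,.060),.074,86.75)"
```

```text
TCP [0.5486 0.0629 0.2302] yang 86.69 shift [ 0.002 -0.025  1.302] turn -0.0003
```

Emit:
apply_moves:
  increments:
    - [[1, 0, -0.025, 0.35, 0], [1, 0, -0.025, 0.7, 0], [1, 0, -0.025, 1, 0], [1, 0, -0.025, 1, 0]]

```text
t: 2.2
ee_pos: [0.5431, 0.0616, 0.1066]
orientation: [-0.084, -3.129, 0.0]
contact_force: [-0.7, 0.8, -0.1]
gripper_width: 1.0
grasp_force: 0.0
```

Emit:
apply_moves:
  increments:
    - [[0.6, 0, 0, 0.12, 0], [0.6, 0, 0, 0.24, 0], [0.6, 0, 0, 0.3, 0], [0.5, 0, 0, 0.3, 0], [0.5, 0, 0, 0.3, 0]]

```text
t: 2.7
ee_pos: [0.5486, 0.0603, 0.0762]
orientation: [0.087, 3.139, 0.001]
contact_force: [-0.6, -0.1, -0.0]
gripper_width: 0.594
grasp_force: 0.0
```

Emit:
apply_moves:
  increments:
    - [[0, 0, 0, 0, 0], [0, 0, 0, 0, 0], [0, 0, 0, 0, 0], [0, 0, 0, 0, 0], [0, 0, 0, 0, 0]]

```text
t: 3.2
ee_pos: [0.5482, 0.0606, 0.0752]
orientation: [0.089, 3.14, 0.003]
contact_force: [-0.5, 5.6, 0.9]
gripper_width: 0.239
grasp_force: 30.0
```

Emit:
apply_moves:
  increments:
    - [[0, 0, 0, -0.04, 0], [0, 0, 0, -0.08, 0], [0, 0, 0, -0.12, 0], [0, 0, 0, -0.14, 0], [0, 0, 0, -0.14, 0]]

```text
t: 3.7
ee_pos: [0.5482, 0.0606, 0.0916]
orientation: [0.089, 3.14, 0.003]
contact_force: [1.0, 5.7, -2.3]
gripper_width: 0.236
grasp_force: 30.0
```

Run:
```python
from h import *
s=grab("side","s1");T=grab("top","t1")
for n,s_,roi in(("s",s,(310,210,390,310)),("t",T,(295,220,410,260))):
    for c,a,bb,m in blobs(s_,(5,150,120),(18,255,255),8,roi): P=pts(s_,m);print(n,c.round(1),a,np.percentile(P[:,2],[50,90]).round(4))
i=cv2.resize(s["pixels"][200:320,270:430],None,fx=4,fy=4,interpolation=2);cv2.imwrite("pics/c1.png",i[:,:,::-1])
print(state()["contact_force"],state()["gripper_width"])
```

```text
s [311.2 220.1] 24 [0.0013 0.0059]
s [345.2 258.1] 32 [0.0665 0.0704]
s [363.4 278.4] 27 [0.0652 0.0677]
[ 1.15491396  3.9968216  -1.89101291] 0.23958861803454354
```

View pics/c1.png

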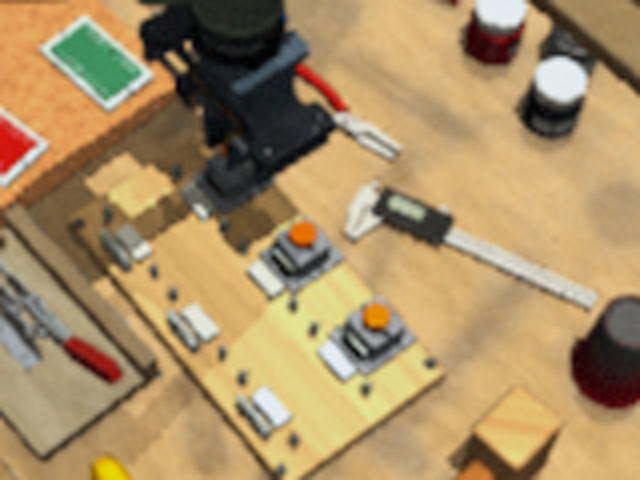

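The crop shows the gripper on the left pin at (230,190). Mid and right heads are free at (303,233) and (376,315), and the pull force and constant width point to a good lift. On to the mid pin.

Emit:
apply_moves:
  increments:
    - [[0.6, 0, 0, 0, 0], [0.6, 0, 0, 0, 0], [0.6, 0, 0, -0.1, 0], [0.6, 0, 0, -0.3, 0], [0.6, 0, 0, -0.3, 0]]

```text
t: 4.3
ee_pos: [0.5503, 0.0594, 0.1313]
orientation: [0.088, 3.133, 0.001]
contact_force: [0.1, 0.1, 0.0]
gripper_width: 0.596
grasp_force: 0.0
```

Emit:
apply_moves:
  increments:
    - [[0.6, 0, -0.3, 0, 0], [0.6, 0, -0.6, 0, 0], [0.6, 0, -0.83, 0, 0], [0.6, 0, -0.83, 0, 0], [0.6, 0, -0.83, 0, 0]]

```text
t: 4.8
ee_pos: [0.5422, -0.0402, 0.1277]
orientation: [-0.09, -3.14, -0.001]
contact_force: [-0.4, 0.1, 0.0]
gripper_width: 0.605
grasp_force: 0.0
```

Run:
```python
from h import *
goto((.543,-.0395),.075,86.75)
T=grab("top","t2")
for c,a,bb,m in blobs(T,(5,150,120),(18,255,255),8,(295,220,410,260)): P=pts(T,m);print(c.round(1),a,P[:,2].max(),np.percentile(P,50,0).round(4))
```

```text
TCP [ 0.5422 -0.0402  0.1277] yang 86.70 shift [-0.006  0.006  0.439] turn -0.0003
```

Emit:
apply_moves:
  increments:
    - [[0.6, 0, 0.006, 0.15, 0], [0.6, 0, 0.006, 0.3, 0], [0.6, 0, 0.006, 0.44, 0], [0.6, 0, 0.006, 0.44, 0], [0.3, 0, 0.006, 0.44, 0]]

```text
t: 5.35
ee_pos: [0.5427, -0.0383, 0.0751]
orientation: [-0.086, -3.14, -0.0]
contact_force: [-0.2, 0.0, 0.2]
gripper_width: 0.54
grasp_force: 0.0
```

Emit:
apply_moves:
  increments:
    - [[0, 0, 0, 0, 0], [0, 0, 0, 0, 0], [0, 0, 0, 0, 0], [0, 0, 0, 0, 0]]

```text
t: 5.75
ee_pos: [0.5429, -0.0392, 0.0756]
orientation: [0.088, 3.139, 0.0]
contact_force: [-0.4, -0.1, 1.9]
gripper_width: 0.246
grasp_force: 30.0
```

Emit:
apply_moves:
  increments:
    - [[0, 0, 0, -0.04, 0], [0, 0, 0, -0.08, 0], [0, 0, 0, -0.12, 0], [0, 0, 0, -0.15, 0], [0, 0, 0, -0.15, 0]]

```text
t: 6.25
ee_pos: [0.5426, -0.0391, 0.0899]
orientation: [-0.088, -3.14, -0.0]
contact_force: [8.7, -0.7, -24.9]
gripper_width: 0.243
grasp_force: 30.0
```

Emit:
apply_moves:
  increments:
    - [[0.6, 0, 0, 0, 0], [0.6, 0, 0, 0, 0], [0.6, 0, 0, -0.1, 0], [0.6, 0, 0, -0.3, 0], [0.6, 0, 0, -0.3, 0]]

```text
t: 6.75
ee_pos: [0.5448, -0.0394, 0.1333]
orientation: [0.087, 3.132, -0.001]
contact_force: [-0.1, -0.7, -0.2]
gripper_width: 0.598
grasp_force: 0.0
```

Emit:
apply_moves:
  increments:
    - [[0.6, 0, -0.3, 0, 0], [0.6, 0, -0.6, 0, 0], [0.6, 0, -0.83, 0, 0], [0.6, 0, -0.83, 0, 0], [0.6, 0, -0.83, 0, 0]]

```text
t: 7.25
ee_pos: [0.5367, -0.1387, 0.1293]
orientation: [0.09, 3.14, 0.001]
contact_force: [-0.2, 0.5, -0.4]
gripper_width: 0.599
grasp_force: 0.0
```

Run:
```python
from h import *
goto((.538,-.1395),.075,86.75)
```

```text
TCP [ 0.5367 -0.1387  0.1293] yang 86.71 shift [-0.011 -0.006  0.452] turn -0.0002
```

Emit:
apply_moves:
  increments:
    - [[0.6, -0.01, -0.005, 0.15, 0], [0.6, -0.01, -0.005, 0.3, 0], [0.6, -0.01, -0.005, 0.45, 0], [0.6, -0.01, -0.005, 0.45, 0], [0.3, -0.01, -0.005, 0.45, 0]]

```text
t: 7.75
ee_pos: [0.5382, -0.1383, 0.0752]
orientation: [-0.086, -3.14, -0.001]
contact_force: [0.1, 0.4, -0.5]
gripper_width: 0.539
grasp_force: 0.0
```

Emit:
apply_moves:
  increments:
    - [[0, 0, 0, 0, 0], [0, 0, 0, 0, 0], [0, 0, 0, 0, 0], [0, 0, 0, 0, 0]]

```text
t: 8.15
ee_pos: [0.5385, -0.1391, 0.0756]
orientation: [0.088, 3.139, 0.001]
contact_force: [-0.6, 1.2, 3.1]
gripper_width: 0.243
grasp_force: 30.0
```

Emit:
apply_moves:
  increments:
    - [[0, 0, 0, -0.04, 0], [0, 0, 0, -0.08, 0], [0, 0, 0, -0.11, 0], [0, 0, 0, -0.14, 0], [0, 0, 0, -0.14, 0]]

```text
t: 8.65
ee_pos: [0.5384, -0.1391, 0.0909]
orientation: [0.088, 3.14, 0.001]
contact_force: [5.2, 1.7, -10.3]
gripper_width: 0.24
grasp_force: 30.0
```

Emit:
apply_moves:
  increments:
    - [[0.6, 0, 0, 0, 0], [0.6, 0, 0, 0, 0], [0.6, 0, 0, -0.1, 0], [0.6, 0, 0, -0.4, 0], [0.6, 0, 0, -0.7, 0]]

```text
t: 9.15
ee_pos: [0.5374, -0.1394, 0.1775]
orientation: [-0.088, -3.139, 0.0]
contact_force: [1.1, -0.3, -0.1]
gripper_width: 0.596
grasp_force: 0.0
```

Emit:
apply_moves:
  increments:
    - [[0.6, 0.3, 0.3, 0, 0], [0.6, 0.6, 0.6, 0, 0], [0.6, 0.9, 0.9, 0, 0], [0.6, 1, 1, 0, 0], [0.6, 1, 1, 0, 0]]

```text
t: 9.65
ee_pos: [0.4229, -0.0114, 0.1771]
orientation: [0.083, 3.14, 0.0]
contact_force: [0.7, 0.5, 0.6]
gripper_width: 0.604
grasp_force: 0.0
```

Emit:
apply_moves:
  increments:
    - [[1, 0.3, 0.3, 0, 0], [1, 0.6, 0.6, 0, 0], [1, 0.9, 0.9, 0, 0], [1, 1, 1, 0, 0], [1, 1, 1, 0, 0]]

```text
t: 10.15
ee_pos: [0.3115, 0.1147, 0.1767]
orientation: [0.082, 3.139, 0.001]
contact_force: [0.7, -0.6, -0.4]
gripper_width: 0.991
grasp_force: 0.0
```

Emit:
apply_moves:
  increments:
    - [[1, 0, 0.3, 0, 0], [1, 0, 0.6, 0, 0], [1, 0, 0.9, 0, 0], [1, 0, 1, 0, 0], [1, 0, 1, 0, 0]]

```text
t: 10.65
ee_pos: [0.3202, 0.2342, 0.176]
orientation: [0.086, 3.139, -0.0]
contact_force: [0.5, 0.1, 0.4]
gripper_width: 1.003
grasp_force: 0.0
```

Run:
```python
from h import *
s=grab("side","s3");T=grab("top","t3")
print(tool()[0])
a=cv2.resize(T["pixels"][220:320,160:520],None,fx=2.2,fy=2.2,interpolation=2)
b=cv2.resize(s["pixels"][190:340,210:400],None,fx=2.4,fy=2.4,interpolation=2)
k=np.zeros((a.shape[0]+b.shape[0],a.shape[1],3),np.uint8);k[:a.shape[0]]=a;k[a.shape[0]:,:b.shape[1]]=b
cv2.imwrite("pics/c3.png",k[:,:,::-1]);print(k.shape)
```

```text
[0.31908092 0.23243448 0.17567321]
(580, 792, 3)
```

View pics/c3.png

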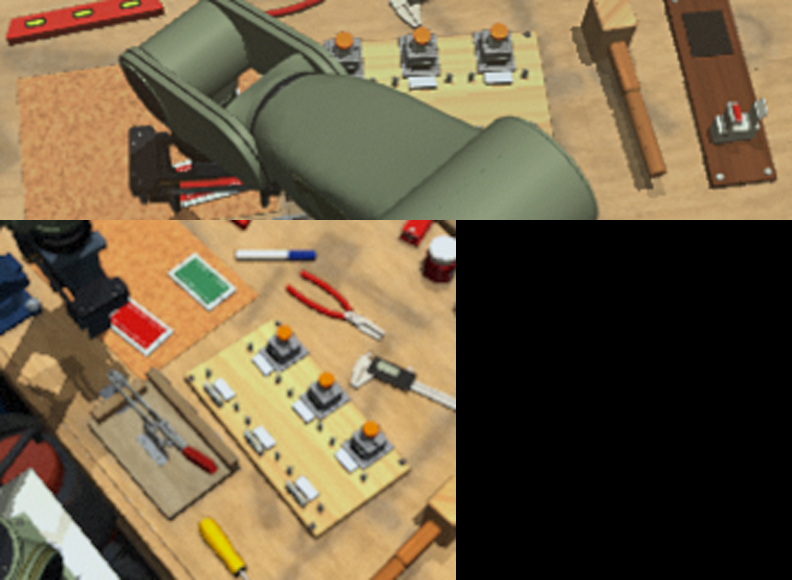

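All three heads now stand clearly above their blocks, in the side crop at (284,332), (326,380) and (370,429). Red and green still lie on the mat.

Run:
```python
from h import *
np.set_printoptions(precision=4,suppress=True)
S=load("side0");T=load("top0");s=load("s3");t=load("t3")
o=lambda s,roi:sorted([b[0] for b in blobs(s,(5,150,120),(18,255,255),15,roi) if b[1]<80],key=lambda c:c[0])
A,B=o(t,(295,220,410,260)),o(s,(310,210,390,310));print(A,B)
for a,b in zip(A,B): print("pin",*tri(t,a,s,b))
def box(m,im,z):
    m=cv2.resize(m.astype(np.uint8),None,fx=1,fy=1);P=plane(im,np.argwhere(m)[:,::-1],z)
    r=cv2.minAreaRect((P[:,:2]*1000).astype(np.float32));bx=cv2.boxPoints(r);e=bx[1]-bx[0];f=bx[2]-bx[1];L=e if np.linalg.norm(e)>np.linalg.norm(f) else f
    C=np.cov(P[:,:2].T);w,v=np.linalg.eigh(C);
    return np.array(r[0]),r[1],"ang",np.degrees(np.arctan2(L[1],L[0]))%180,"pca",np.degrees(np.arctan2(v[1,1],v[0,1]))%180,"mean",P.mean(0)
for n,im,rois in(("side",S,(250,195,320,250)),("top",T,(225,240,300,310))):
    print(n,"green",*box(blobs(im,(60,80,40),(95,255,255),100,rois)[0][3],im,.01))
print("red",*box(blobs(S,(0,150,80),(4,255,255),100,(250,195,320,250))[0][3],S,.01))
st=state();print(st["joints"])
goto((.4122,.2498),.1,86.7)
```

```text
[array([316.0444, 237.8444]), array([351.1957, 235.5652]), array([386.275, 233.525])] [array([311.8889, 220.6   ]), array([328.0882, 236.2059]), array([345.75  , 255.7778]), array([363.975, 276.325])]
pin [0.4829 0.0723 0.2141] 14.791980612047654
pin [ 0.4739 -0.0157  0.2294] 21.525563360067878
pin [ 0.4677 -0.1053  0.2319] 22.056383636561694
side green [541.7772 251.4966] (43.96242141723633, 80.20721435546875) ang 93.509056 pca 93.78081705319491 mean [0.5414 0.251  0.01  ]
top green [541.6566 252.8969] (43.43852615356445, 80.42894744873047) ang 94.56607 pca 95.220541616505 mean [0.5419 0.2526 0.01  ]
red [411.2026 249.8582] (44.024845123291016, 77.9639892578125) ang 100.37541 pca 98.7299289265627 mean [0.4117 0.2491 0.01  ]
[ 0.6011  0.0845  2.0253 -0.001   1.0327 -0.9128]
 TCP [0.3191 0.2324 0.1757] yang 86.77 shift [-0.767  0.189  0.63 ] turn 0.0004
```

Emit:
apply_moves:
  increments:
    - [[1, -0.3, 0.1, 0.1, 0.045], [1, -0.6, 0.19, 0.3, 0.095], [1, -0.763, 0.19, 0.45, 0.14], [1, -0.763, 0.19, 0.45, 0.19], [1, -0.763, 0.19, 0.45, 0.235]]

```text
t: 11.25
ee_pos: [0.4118, 0.2489, 0.1209]
orientation: [-1.227, -2.891, 0.004]
contact_force: [-0.1, 0.0, 0.4]
gripper_width: 0.996
grasp_force: 0.0
```

Emit:
apply_moves:
  increments:
    - [[1, 0, 0, 0, 0.045], [1, 0, 0, 0, 0.095], [1, 0, 0, 0, 0.14], [1, 0, 0, 0, 0.19], [1, 0, 0, 0, 0.196]]

```text
t: 11.75
ee_pos: [0.4115, 0.2494, 0.122]
orientation: [2.039, 2.389, -0.001]
contact_force: [-0.0, -0.2, -0.1]
gripper_width: 0.999
grasp_force: 0.0
```

Emit:
apply_moves:
  increments:
    - [[1, 0, 0, 0, 0], [1, 0, 0, 0, 0]]

```text
t: 11.95
ee_pos: [0.4114, 0.2505, 0.1218]
orientation: [2.034, 2.394, -0.0]
contact_force: [0.3, -0.3, -0.3]
gripper_width: 0.999
grasp_force: 0.0
```

Run:
```python
from h import *
goto((.4117,.2497),.021,9.2)
S=grab("side","s4")
for c,a,bb,m in blobs(S,(0,150,80),(4,255,255),20,(250,195,320,250)): print(c,a,bb)
for c,a,bb,m in blobs(S,(60,80,40),(95,255,255),20,(250,195,320,250)): print(c,a,bb)
```

```text
TCP [0.4114 0.2505 0.1218] yang 9.29 shift [-0.007  0.002  0.84 ] turn 0.0005
[267.30813953 233.80232558] 172 [256 225  23  18]
[293.5786802  214.93908629] 197 [283 206  22  19]
```

Red has not moved (267,234), so I descend and grip.

Emit:
apply_moves:
  increments:
    - [[1, 0, 0, 0.3, 0], [1, 0, 0, 0.6, 0], [1, 0, 0, 0.75, 0], [1, 0, 0, 0.84, 0], [1, 0, 0, 0.84, 0]]

```text
t: 12.5
ee_pos: [0.4114, 0.2513, 0.0212]
orientation: [2.034, 2.394, -0.0]
contact_force: [0.4, -0.1, -0.6]
gripper_width: 0.997
grasp_force: 0.0
```

Emit:
apply_moves:
  increments:
    - [[0, 0, 0, 0, 0], [0, 0, 0, 0, 0], [0, 0, 0, 0, 0], [0, 0, 0, 0, 0], [0, 0, 0, 0, 0]]

```text
t: 13.0
ee_pos: [0.4114, 0.2513, 0.0211]
orientation: [2.036, 2.393, 0.001]
contact_force: [-0.8, -0.2, 0.8]
gripper_width: 0.654
grasp_force: 30.0
```

Emit:
apply_moves:
  increments:
    - [[0, 0, 0, -0.05, 0], [0, 0, 0, -0.2, 0], [0, 0, 0, -0.4, 0], [0, 0, 0, -0.5, 0], [0, 0, 0, -0.5, 0]]

```text
t: 13.5
ee_pos: [0.4124, 0.2519, 0.0828]
orientation: [2.035, 2.392, 0.006]
contact_force: [0.0, 0.2, -1.0]
gripper_width: 0.655
grasp_force: 30.0
```

Width 0.655 × 91 = 59.6 mm, so the plate is held. Now I refine the jig pose from the raised heads and the white fences and shoes.

Run:
```python
from h import *
np.set_printoptions(precision=4,suppress=True)
S=load("side0");T=load("top0");s=load("s3");t=load("t3")
o=lambda s,roi:sorted([b[0] for b in blobs(s,(5,150,120),(18,255,255),15,roi) if b[1]<80],key=lambda c:c[0])
for a,b in zip(o(t,(295,220,410,260)),o(s,(320,210,390,310))): print("pin up",*tri(t,a,s,b))
yaw=np.radians(-3.25);ex=np.array([np.cos(yaw),np.sin(yaw)]);ey=np.array([-ex[1],ex[0]])
n0=np.array([.5435,-.0391])-.076*ex
for n,im,roi in(("top",T,(295,235,415,295)),("side",S,(285,215,385,330))):
    for c,a,bb,m in blobs(im,(0,0,170),(180,50,255),12,roi):
        P=pts(im,m); Q=P[P[:,2]<.2]
        if len(Q)<8: continue
        q=np.c_[(Q[:,:2]-n0)@ex,(Q[:,:2]-n0)@ey,Q[:,2]]
        print(n,c.round(1),a,bb,"med mm",(np.median(q,0)*1e3).round(1),"x range",(np.percentile(q[:,0],[5,95])*1e3).round(1))
```

```text
pin up [0.5505 0.0603 0.0769] 1.0763064318174915
pin up [ 0.546  -0.0393  0.0755] 0.40277770557270665
pin up [ 0.5392 -0.1389  0.0773] 0.052542515561281006
top [386.7 254.4] 53 [380 252  14   5] med mm [  36.  -102.2   26.8] x range [30.7 43.1]
top [351.9 256.5] 53 [346 254  13   6] med mm [36.3 -0.8 27.8] x range [30.1 42.2]
top [316.9 258.6] 54 [311 257  13   5] med mm [37.3 99.3 26.2] x range [29.4 43.8]
top [389.5 277. ] 62 [383 275  14   5] med mm [ -35.  -100.9   27.4] x range [-42.4 -28.8]
top [354.5 279. ] 60 [349 277  12   5] med mm [-34.1  -1.4  27.4] x range [-42.  -27.5]
top [318.6 281.3] 66 [312 279  14   6] med mm [-34.9  99.   26.5] x range [-41.6 -27.9]
top [319.1 286.1] 14 [313 286  12   2] med mm [-55.7  99.1  39.1] x range [-58.3 -51.9]
side [297.3 220.5] 54 [285 215  23  12] med mm [ 45.4 252.9   8.9] x range [30.1 88.9]
side [360.7 231.6] 33 [354 228  16   9] med mm [214.6  79.2  10.9] x range [205.2 226.1]
side [363.1 235.9] 14 [360 234   8   5] med mm [213.9  60.2   5.3] x range [207.5 217. ]
side [318.9 249.3] 37 [315 245   9   9] med mm [36.7 97.4 27. ] x range [31.4 44.3]
side [360.  252.4] 67 [357 246   7  13] med mm [155.7  10.1   7.6] x range [137.7 177.7]
side [370.8 251.3] 13 [368 250   7   4] med mm [189.3 -13.9  13.3] x range [181.2 192.5]
side [303.  259.7] 42 [299 256   9   9] med mm [-34.9  97.6  27.9] x range [-41.3 -27.3]
side [335.9 268.6] 39 [332 265   9   9] med mm [37.5  0.3 28.7] x range [31.9 44.7]
side [319.8 279.8] 44 [315 276  10   9] med mm [-34.1  -1.7  27.2] x range [-41.1 -27. ]
side [353.8 289.3] 43 [350 285   9  10] med mm [  36.4 -100.1   28.7] x range [31.5 43.7]
side [337.3 300.8] 47 [333 297  10   9] med mm [-34.1 -99.9  26.8] x range [-40.9 -27.1]
```

Emit:
apply_moves:
  increments:
    - [[0, 0, 0, -0.15, -0.045], [0, 0, 0, -0.3, -0.09], [0, 0, 0, -0.4, -0.135], [0, 0, 0, -0.4, -0.18], [0, 0, 0, -0.4, -0.225]]

```text
t: 14.0
ee_pos: [0.4109, 0.2511, 0.1286]
orientation: [-1.073, -2.952, 0.001]
contact_force: [0.4, 0.4, -0.2]
gripper_width: 0.654
grasp_force: 30.0
```

Emit:
apply_moves:
  increments:
    - [[0, 0, 0, 0, -0.045], [0, 0, 0, 0, -0.09], [0, 0, 0, 0, -0.135], [0, 0, 0, 0, -0.18], [0, 0, 0, 0, -0.205]]

```text
t: 14.5
ee_pos: [0.4107, 0.2509, 0.128]
orientation: [-0.086, -3.139, 0.001]
contact_force: [-0.1, 0.2, -0.3]
gripper_width: 0.655
grasp_force: 30.0
```

Emit:
apply_moves:
  increments:
    - [[0, 0, -0.25, 0, 0], [0, 0, -0.5, 0, 0], [0, 0, -0.75, 0, 0], [0, 0, -1, 0, 0], [0, 0, -1, 0, 0]]

```text
t: 15.0
ee_pos: [0.4026, 0.1288, 0.128]
orientation: [-0.097, -3.137, 0.003]
contact_force: [-0.2, 0.4, -0.8]
gripper_width: 0.652
grasp_force: 30.0
```

Emit:
apply_moves:
  increments:
    - [[0, -0.1, -0.25, 0, 0], [0, -0.2, -0.5, 0, 0], [0, -0.3, -0.75, 0, 0], [0, -0.4, -1, 0, 0], [0, -0.4, -1, 0, 0]]

```text
t: 15.5
ee_pos: [0.4463, 0.0068, 0.1285]
orientation: [0.098, 3.139, -0.001]
contact_force: [-0.5, 0.5, -0.7]
gripper_width: 0.652
grasp_force: 30.0
```

Run:
```python
from h import *
goto((.4695,-.0348),.047,86.75)
print(state()["gripper_width"])
```

```text
TCP [0.4463 0.0068 0.1285] yang 86.42 shift [-0.214 -0.334  0.68 ] turn -0.0018
0.6520844838336856
```

Emit:
apply_moves:
  increments:
    - [[0, -0.1, -0.15, 0, 0], [0, -0.21, -0.33, 0, -0.001], [0, -0.21, -0.333, 0, -0.001], [0, -0.21, -0.333, 0.2, -0.001], [0, -0.21, -0.333, 0.2, -0.001]]

```text
t: 16.0
ee_pos: [0.4651, -0.0312, 0.1025]
orientation: [-0.087, -3.133, -0.002]
contact_force: [-0.8, -0.2, -2.6]
gripper_width: 0.652
grasp_force: 30.0
```

Emit:
apply_moves:
  increments:
    - [[0, 0, 0, 0, 0], [0, 0, 0, 0, 0]]

```text
t: 16.2
ee_pos: [0.4681, -0.0318, 0.1055]
orientation: [0.086, 3.14, 0.0]
contact_force: [-0.5, 0.4, -0.6]
gripper_width: 0.653
grasp_force: 30.0
```

Run:
```python
from h import *
goto((.4695,-.0348),.047,86.75)
# plate pose in hand seen from side and top
yaw=np.radians(-3.25);ex=np.array([np.cos(yaw),np.sin(yaw)]);ey=np.array([-ex[1],ex[0]])
p=tool()[0];z=p[2]-.018+.007;print(z)
for n in("side","top"):
    im=grab(n,n+"5")
    for c,a,bb,m in blobs(im,(0,150,80),(4,255,255),15):
        P=plane(im,np.argwhere(m)[:,::-1],z)[:,:2]
        if np.linalg.norm(P.mean(0)-p[:2])<.08:
            q=(P-p[:2]);print(n,c,a,(np.percentile(q@ex,[0,2,98,100])*1e3).round(1),(np.percentile(q@ey,[0,2,98,100])*1e3).round(1))
```

```text
TCP [ 0.4681 -0.0318  0.1055] yang 86.84 shift [-0.013 -0.024  0.488] turn 0.0005
0.09453282369568591
side [319.55263158 265.65789474] 38 [-39.4 -39.   -8.4  -8.1] [ 2.7  3.4 20.1 20.9]
```

Emit:
apply_moves:
  increments:
    - [[0, -0.01, -0.024, 0.08, 0], [0, -0.01, -0.024, 0.16, 0], [0, -0.01, -0.024, 0.24, 0], [0, -0.01, -0.024, 0.3, 0], [0, -0.01, -0.024, 0.3, 0]]

```text
t: 16.8
ee_pos: [0.4678, -0.0354, 0.0675]
orientation: [-0.088, -3.137, -0.001]
contact_force: [0.3, 0.6, 0.3]
gripper_width: 0.654
grasp_force: 30.0
```

Emit:
apply_moves:
  increments:
    - [[0, 0, 0, 0.05, 0], [0, 0, 0, 0.1, 0], [0, 0, 0, 0.14, 0], [0, 0, 0, 0.18, 0], [0, 0, 0, 0.18, 0]]

```text
t: 17.3
ee_pos: [0.4684, -0.0354, 0.0467]
orientation: [-0.088, -3.139, -0.0]
contact_force: [0.4, -0.5, -1.8]
gripper_width: 0.653
grasp_force: 30.0
```

Run:
```python
from h import *
goto((.469,-.0348),.0465,86.75); print(state()["contact_force"])
```

```text
TCP [ 0.4684 -0.0354  0.0467] yang 86.80 shift [-0.005  0.005  0.002] turn 0.0003
[ 0.43942423 -0.52208589 -1.83262712]
```

Emit:
apply_moves:
  increments:
    - [[0.9, 0, 0, 0, 0], [0.9, 0, 0, 0, 0], [0.9, 0, 0, 0, 0], [0.9, 0, 0, -0.2, 0], [0.9, 0, 0, -0.6, 0]]

```text
t: 17.8
ee_pos: [0.4664, -0.0352, 0.1177]
orientation: [-0.088, -3.133, -0.001]
contact_force: [1.3, 0.2, -0.7]
gripper_width: 0.903
grasp_force: 0.0
```

Emit:
apply_moves:
  increments:
    - [[1, 0, 0.25, 0, 0], [1, 0, 0.5, 0, 0], [1, 0, 0.75, 0, 0], [1, 0, 1, 0, 0], [1, 0, 1, 0, 0]]

```text
t: 18.3
ee_pos: [0.476, 0.087, 0.1197]
orientation: [0.082, 3.139, 0.002]
contact_force: [-0.1, 0.7, -0.3]
gripper_width: 1.004
grasp_force: 0.0
```

Emit:
apply_moves:
  increments:
    - [[1, 0.2, 0.25, 0, 0], [1, 0.4, 0.5, 0, 0], [1, 0.5, 0.75, 0, 0], [1, 0.5, 1, 0, 0], [1, 0.5, 1, 0, 0]]

```text
t: 18.8
ee_pos: [0.423, 0.2097, 0.1198]
orientation: [0.083, 3.138, 0.002]
contact_force: [-0.1, -1.0, 0.7]
gripper_width: 1.001
grasp_force: 0.0
```

Run:
```python
from h import *
yaw=np.radians(-3.25);ex=np.array([np.cos(yaw),np.sin(yaw)]);ey=np.array([-ex[1],ex[0]]);n=np.array([.469,-.0348])
S=grab("side","s6");T=grab("top","t6")
for nm,im in(("side",S),("top",T)):
  for c,a,bb,m in blobs(im,(0,150,80),(4,255,255),100):
    P=plane(im,np.argwhere(m)[:,::-1],.035)[:,:2];q=P-n
    if np.linalg.norm(q.mean(0))<.08:
        print(nm,a,(q@ex).mean()*1e3,(q@ey).mean()*1e3,cv2.minAreaRect((np.c_[q@ex,q@ey]*1e3).astype(np.float32)),"z",np.median(pts(im,m)[:,2]))
  for c,a,bb,m in blobs(im,(60,80,40),(95,255,255),100,(225,195,320,300)):
    P=plane(im,np.argwhere(m)[:,::-1],.01)[:,:2];print(nm,"green",a,P.mean(0),cv2.minAreaRect((P*1e3).astype(np.float32)))
goto((.5417,.2522),.1,4.4);print(state()["joints"])
```

```text
side 246 0.1744979185328421 -1.8717157483746654 ((0.8320121765136719, -1.2534008026123047), (43.498260498046875, 80.30553436279297), 89.75194549560547) z 0.03511722071149148
side green 142 [0.54643407 0.24786404] ((541.2518310546875, 251.6417694091797), (44.000980377197266, 79.78687286376953), 4.3127336502075195)
 TCP [0.4223 0.2072 0.1194] yang 86.87 shift [-0.973  0.429  0.161] turn 0.4581
[ 4.31960717e-01  2.64259636e-01  1.95999556e+00 -6.21272553e-04
  9.17571257e-01 -1.08375538e+00]
```

Red is seated: height 35 mm, centre about +0.8 mm along x, rotation 0.2°. Green next.

Emit:
apply_moves:
  increments:
    - [[1, -0.3, 0.1, 0, 0.045], [1, -0.6, 0.25, 0, 0.095], [1, -0.85, 0.43, 0, 0.14], [1, -0.973, 0.43, 0, 0.19], [1, -0.973, 0.43, 0, 0.235]]

```text
t: 19.4
ee_pos: [0.5444, 0.251, 0.1189]
orientation: [1.226, 2.891, 0.0]
contact_force: [-0.6, 0.3, -0.1]
gripper_width: 0.999
grasp_force: 0.0
```

Emit:
apply_moves:
  increments:
    - [[1, 0, 0, 0, 0.045], [1, 0, 0, 0, 0.095], [1, 0, 0, 0, 0.14], [1, 0, 0, 0, 0.19], [1, 0, 0, 0, 0.223]]

```text
t: 19.9
ee_pos: [0.542, 0.2505, 0.1192]
orientation: [2.143, 2.297, -0.002]
contact_force: [1.1, -0.1, -0.4]
gripper_width: 1.001
grasp_force: 0.0
```

Emit:
apply_moves:
  increments:
    - [[1, 0, 0, 0, 0], [1, 0, 0, 0, 0]]

```text
t: 20.1
ee_pos: [0.542, 0.2512, 0.1193]
orientation: [-2.134, -2.305, 0.001]
contact_force: [-0.6, 1.2, 0.6]
gripper_width: 0.998
grasp_force: 0.0
```

Run:
```python
from h import *
goto((.5417,.252),.021,4.3)
S=grab("side","s7")
for c,a,bb,m in blobs(S,(60,80,40),(95,255,255),10,(250,180,340,260)): print(c,a,bb)
```

```text
TCP [0.542  0.2512 0.1193] yang 4.41 shift [ 0.007 -0.001  0.819] turn 0.0006
[293.65979381 215.03092784] 194 [283 206  22  19]
```

Emit:
apply_moves:
  increments:
    - [[1, 0.005, 0, 0.3, 0], [1, 0.005, 0, 0.6, 0], [1, 0.005, 0, 0.75, 0], [1, 0.005, 0, 0.82, 0], [1, 0.005, 0, 0.82, 0]]

```text
t: 20.65
ee_pos: [0.5417, 0.2528, 0.0214]
orientation: [-2.134, -2.305, 0.0]
contact_force: [-0.6, -0.3, -0.7]
gripper_width: 0.996
grasp_force: 0.0
```

Emit:
apply_moves:
  increments:
    - [[0, 0, 0, 0, 0], [0, 0, 0, 0, 0], [0, 0, 0, 0, 0], [0, 0, 0, 0, 0], [0, 0, 0, 0, 0]]

```text
t: 21.15
ee_pos: [0.5418, 0.2531, 0.0211]
orientation: [2.135, 2.304, 0.0]
contact_force: [-0.4, 0.1, 0.9]
gripper_width: 0.653
grasp_force: 30.0
```

Emit:
apply_moves:
  increments:
    - [[0, 0, 0, -0.05, 0], [0, 0, 0, -0.2, 0], [0, 0, 0, -0.4, 0], [0, 0, 0, -0.7, 0], [0, 0, 0, -0.9, 0]]

```text
t: 21.65
ee_pos: [0.5423, 0.2534, 0.1314]
orientation: [2.135, 2.304, 0.004]
contact_force: [-0.2, -0.3, -1.1]
gripper_width: 0.652
grasp_force: 30.0
```

Emit:
apply_moves:
  increments:
    - [[0, 0, -0.2, 0, -0.045], [0, 0, -0.4, 0, -0.09], [0, 0, -0.55, 0, -0.135], [0, 0, -0.55, 0, -0.18], [0, 0, -0.55, 0, -0.225]]

```text
t: 22.15
ee_pos: [0.4753, 0.2481, 0.1294]
orientation: [1.196, 2.905, 0.0]
contact_force: [0.4, -0.3, -1.4]
gripper_width: 0.649
grasp_force: 30.0
```

Emit:
apply_moves:
  increments:
    - [[0, 0, 0, 0, -0.045], [0, 0, 0, 0, -0.09], [0, 0, 0, 0, -0.135], [0, 0, 0, 0, -0.18], [0, 0, 0, 0, -0.233]]

```text
t: 22.65
ee_pos: [0.4758, 0.248, 0.1292]
orientation: [0.104, 3.14, 0.0]
contact_force: [-1.2, 0.4, -1.3]
gripper_width: 0.652
grasp_force: 30.0
```

Emit:
apply_moves:
  increments:
    - [[0, 0, -0.25, 0, 0], [0, 0, -0.5, 0, 0], [0, 0, -0.75, 0, 0], [0, 0, -1, 0, 0], [0, 0, -1, 0, 0]]

```text
t: 23.15
ee_pos: [0.4664, 0.1257, 0.1292]
orientation: [-0.118, -3.138, 0.002]
contact_force: [0.8, 0.9, -0.8]
gripper_width: 0.649
grasp_force: 30.0
```

Run:
```python
from h import *
goto((.469+.00567,-.0348+.0998),.1,86.75);print(state()["gripper_width"])
```

```text
TCP [0.4664 0.1257 0.1292] yang 85.68 shift [-0.107 -0.499  0.243] turn -0.0059
0.6491969815429753
```

Emit:
apply_moves:
  increments:
    - [[0, -0.05, -0.25, 0, -0.003], [0, -0.107, -0.499, 0, -0.005], [0, -0.107, -0.499, 0.15, -0.005], [0, -0.107, -0.499, 0.24, -0.005], [0, -0.107, -0.499, 0.24, -0.005]]

```text
t: 23.65
ee_pos: [0.4746, 0.0682, 0.0988]
orientation: [-0.088, -3.137, 0.0]
contact_force: [-0.1, -0.0, -1.2]
gripper_width: 0.656
grasp_force: 30.0
```

Emit:
apply_moves:
  increments:
    - [[0, 0, 0, 0, 0], [0, 0, 0, 0, 0], [0, 0, 0, 0, 0]]

```text
t: 23.95
ee_pos: [0.4762, 0.0682, 0.1007]
orientation: [0.088, 3.139, 0.0]
contact_force: [0.2, 0.3, -1.2]
gripper_width: 0.651
grasp_force: 30.0
```

Run:
```python
from h import *
goto((.469+.00567,-.0348+.0998),.0465,86.75)
```

```text
TCP [0.4762 0.0682 0.1007] yang 86.79 shift [ 0.011 -0.028  0.451] turn 0.0002
```

Emit:
apply_moves:
  increments:
    - [[0, 0.01, -0.025, 0.08, 0], [0, 0.01, -0.025, 0.16, 0], [0, 0.01, -0.025, 0.24, 0], [0, 0.01, -0.025, 0.28, 0], [0, 0.01, -0.025, 0.28, 0]]

```text
t: 24.45
ee_pos: [0.4737, 0.0647, 0.0654]
orientation: [-0.089, -3.138, 0.0]
contact_force: [-0.7, 0.4, -0.8]
gripper_width: 0.654
grasp_force: 30.0
```

Emit:
apply_moves:
  increments:
    - [[0, 0, 0, 0.05, 0], [0, 0, 0, 0.1, 0], [0, 0, 0, 0.14, 0], [0, 0, 0, 0.17, 0], [0, 0, 0, 0.17, 0]]

```text
t: 24.95
ee_pos: [0.4745, 0.0648, 0.0461]
orientation: [0.089, 3.14, 0.0]
contact_force: [0.0, -0.6, -0.6]
gripper_width: 0.655
grasp_force: 30.0
```

Run:
```python
from h import *
goto((.469+.00567,-.0348+.0998),.0465,86.75); print(state()["contact_force"])
```

```text
TCP [0.4745 0.0648 0.0461] yang 86.75 shift [-0.001  0.002 -0.003] turn 0.0
[ 0.04673272 -0.5946388  -0.58792493]
```

Emit:
apply_moves:
  increments:
    - [[0.9, 0, 0, 0, 0], [0.9, 0, 0, 0, 0], [0.9, 0, 0, 0, 0], [0.9, 0, 0, -0.2, 0], [0.9, 0, 0, -0.6, 0]]

```text
t: 25.45
ee_pos: [0.4719, 0.0645, 0.1162]
orientation: [-0.089, -3.132, 0.002]
contact_force: [1.5, 0.1, -0.7]
gripper_width: 0.904
grasp_force: 0.0
```

Emit:
apply_moves:
  increments:
    - [[1, 0.3, 0.3, -0.2, 0], [1, 0.6, 0.6, -0.4, 0], [1, 0.9, 0.9, -0.6, 0], [1, 1, 1, -0.6, 0], [1, 1, 1, -0.6, 0]]

```text
t: 25.95
ee_pos: [0.3597, 0.1937, 0.1916]
orientation: [0.082, 3.139, 0.004]
contact_force: [1.0, -0.9, 0.2]
gripper_width: 0.999
grasp_force: 0.0
```

Run:
```python
from h import *
np.set_printoptions(precision=4,suppress=True)
yaw=np.radians(-3.25);ex=np.array([np.cos(yaw),np.sin(yaw)]);ey=np.array([-ex[1],ex[0]]);n=np.array([.4747,.065])
S=grab("side","s8");T=grab("top","t8")
for nm,im in(("side",S),("top",T)):
  for c,a,bb,m in blobs(im,(60,80,40),(95,255,255),60,(225,195,420,300)):
    q=plane(im,np.argwhere(m)[:,::-1],.035)[:,:2]-n;print(nm,"green",a,cv2.minAreaRect((np.c_[q@ex,q@ey]*1e3).astype(np.float32)),np.median(pts(im,m)[:,2]))
def up(im,x0,y0,x1,y1,f): return cv2.resize(im["pixels"][y0:y1,x0:x1],None,fx=f,fy=f,interpolation=2)
a=up(T,415,210,520,310,4);b=up(S,340,290,460,410,3.3)
k=np.zeros((400,820,3),np.uint8);k[:400,:420]=a;k[:396,422:422+396]=b
cv2.imwrite("pics/c8.png",k[:,:800][:,:,::-1])
# mallet wood: handle/top by depth heights in region
for nm,im,roi in(("top",T,(415,210,470,310)),("side",S,(340,290,412,365))):
    x0,y0,x1,y1=roi;u,v=np.meshgrid(np.arange(x0,x1),np.arange(y0,y1));P=depth(im,np.c_[u.ravel(),v.ravel()])
    h=P[(P[:,2]>.084)&(P[:,2]<.1)&(abs(P[:,1]+.3)<.08)];l=P[(P[:,2]>.047)&(P[:,2]<.066)&(P[:,0]<.49)&(abs(P[:,1]+.3)<.06)]
    print(nm,"headtop",len(h),h.mean(0),h.min(0),h.max(0),"handle",len(l),l.mean(0),l.min(0),l.max(0))
    if len(l)>5: print("fit",np.degrees(np.arctan(np.polyfit(l[:,0],l[:,1],1)[0])),np.polyval(np.polyfit(l[:,0],l[:,1],1),[.35,.4,.45,.5,.54]))
```

```text
side green 242 ((0.8908843994140625, -1.1722126007080078), (44.005035400390625, 80.30039978027344), 89.65065002441406) 0.03546427401561025
top headtop 287 [ 0.5456 -0.2907  0.0898] [ 0.5155 -0.3166  0.084 ] [ 0.5795 -0.2658  0.0999] handle 415 [ 0.4057 -0.3006  0.0551] [ 0.3246 -0.3175  0.0471] [ 0.49  -0.284  0.065]
fit 4.057473442118686 [-0.3045 -0.301  -0.2974 -0.2939 -0.291 ]
side headtop 257 [ 0.5452 -0.2925  0.0899] [ 0.5162 -0.3194  0.0841] [ 0.5782 -0.2668  0.0979] handle 374 [ 0.4063 -0.303   0.0552] [ 0.3256 -0.3182  0.0473] [ 0.4893 -0.2856  0.0645]
fit 4.084911580029229 [-0.3071 -0.3035 -0.2999 -0.2963 -0.2935]
```

View pics/c8.png

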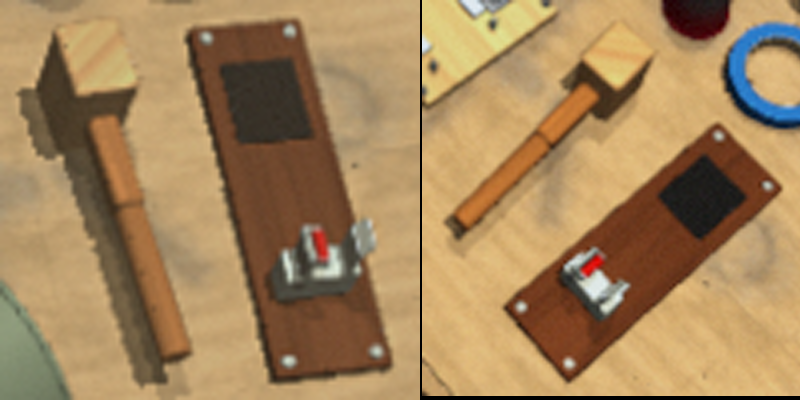

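Both plates are seated; green is at +0.9 mm along x with height 35 mm. In the crop the mallet head top is at (95,55) and its handle runs to (175,350). On the dock beside it, the pad is at (265,100) and the clip with red roller at (320,250).

Emit:
apply_moves:
  increments:
    - [[1, -0.1, -0.25, 0, -0.02], [1, -0.2, -0.5, 0, -0.04], [1, -0.3, -0.75, 0, -0.041], [1, -0.4, -1, 0, -0.041], [1, -0.4, -1, 0, -0.041]]

```text
t: 26.55
ee_pos: [0.4038, 0.0651, 0.1895]
orientation: [0.104, -3.139, 0.002]
contact_force: [0.5, 0.3, -0.6]
gripper_width: 0.999
grasp_force: 0.0
```

Emit:
apply_moves:
  increments:
    - [[1, -0.1, -0.25, 0, 0], [1, -0.2, -0.5, 0, 0], [1, -0.3, -0.75, 0, 0], [1, -0.3, -1, 0, 0], [1, -0.3, -1, 0, 0]]

```text
t: 27.05
ee_pos: [0.4475, -0.0512, 0.1894]
orientation: [0.106, -3.139, 0.001]
contact_force: [0.2, 0.5, -0.7]
gripper_width: 1.0
grasp_force: 0.0
```

Emit:
apply_moves:
  increments:
    - [[1, -0.1, -0.25, 0, 0], [1, -0.1, -0.5, 0, 0], [1, -0.1, -0.75, 0, 0], [1, -0.1, -1, 0, 0], [1, -0.1, -1, 0, 0]]

```text
t: 27.55
ee_pos: [0.468, -0.1694, 0.1895]
orientation: [0.108, -3.139, 0.001]
contact_force: [-0.4, 0.4, 0.6]
gripper_width: 1.0
grasp_force: 0.0
```

Run:
```python
from h import *
goto((.4906,-.295),.044,94.1)
# dock via two views (pixels from crop c8) : top u=415+x/4,v=210+y/4 ; side u=340+(x-422)/3.3, v=290+y/3.3
S=load("s8");T=load("t8");t=lambda x,y:(415+x/4,210+y/4); s=lambda x,y:(340+(x-422)/3.3,290+y/3.3)
R={}
for n,a,b in(("fl",t(206,38),s(719,135)),("fr",t(290,32),s(768,185)),("nl",t(288,361),s(521,306)),("nr",t(376,351),s(569,363)),("pad",t(266,100),s(703,197)),("roller",t(319,245),s(592,266))):
    R[n]=tri(T,a,S,b)[0];print(n,R[n].round(4))
    print("   plane .012 top/side",plane(T,[a],.013)[0,:2].round(4),plane(S,[b],.013)[0,:2].round(4))
for nm,im,roi in(("top",T,(455,215,500,250)),("side",S,(405,325,450,370))):
    for c,a,bb,m in blobs(im,(0,0,0),(180,255,52),100,roi):
        P=plane(im,np.argwhere(m)[:,::-1],.014)[:,:2];print(nm,a,cv2.minAreaRect((P*1e3).astype(np.float32)))
```

```text
TCP [ 0.468  -0.1694  0.1895] yang 93.92 shift [-0.117 -1.057  1.213] turn -0.001
fl [ 0.5954 -0.4056  0.0098]
   plane .012 top/side [ 0.5924 -0.4045] [ 0.5952 -0.4057]
fr [ 0.5931 -0.472   0.0107]
   plane .012 top/side [ 0.5898 -0.4711] [ 0.5939 -0.4717]
nl [ 0.3281 -0.4005  0.0095]
   plane .012 top/side [ 0.3257 -0.3993] [ 0.3282 -0.4006]
nr [ 0.3263 -0.4666  0.0103]
   plane .012 top/side [ 0.3244 -0.4656] [ 0.3264 -0.4666]
pad [ 0.5372 -0.4386  0.0087]
   plane .012 top/side [ 0.5343 -0.437 ] [ 0.5362 -0.4389]
roller [ 0.3878 -0.4233  0.0691]
   plane .012 top/side [ 0.4117 -0.4456] [ 0.4056 -0.4169]
side 352 ((534.70751953125, -435.7156677246094), (57.63407516479492, 64.06414794921875), 89.9699478149414)
```

Emit:
apply_moves:
  increments:
    - [[1, -0.05, -0.3, 0, 0], [1, -0.117, -0.6, 0, 0], [1, -0.117, -0.9, 0, 0], [1, -0.117, -1, 0, 0], [1, -0.117, -1, 0, 0]]

```text
t: 28.05
ee_pos: [0.4902, -0.2858, 0.1893]
orientation: [0.11, -3.139, -0.002]
contact_force: [-0.3, 0.0, -0.6]
gripper_width: 1.0
grasp_force: 0.0
```

Emit:
apply_moves:
  increments:
    - [[1, 0, -0.05, 0.1, 0], [1, 0, -0.05, 0.3, 0], [1, 0, -0.05, 0.4, 0], [1, 0, -0.05, 0.4, 0], [1, 0, -0.05, 0.4, 0]]

```text
t: 28.55
ee_pos: [0.4909, -0.291, 0.1422]
orientation: [0.115, -3.139, -0.001]
contact_force: [1.3, -1.6, -0.8]
gripper_width: 1.0
grasp_force: 0.0
```

Run:
```python
from h import *
goto((.4906,-.295),.044,94.1)
```

```text
TCP [ 0.4909 -0.291   0.1422] yang 94.18 shift [ 0.005 -0.033  0.818] turn 0.0004
```

Emit:
apply_moves:
  increments:
    - [[1, 0, -0.033, 0.25, 0], [1, 0, -0.033, 0.5, 0], [1, 0, -0.033, 0.75, 0], [1, 0, -0.033, 0.82, 0], [1, 0, -0.033, 0.82, 0]]

```text
t: 29.05
ee_pos: [0.491, -0.2954, 0.0435]
orientation: [0.114, -3.139, -0.001]
contact_force: [-0.0, 0.1, 0.1]
gripper_width: 0.998
grasp_force: 0.0
```

Emit:
apply_moves:
  increments:
    - [[0, 0, 0, 0, 0], [0, 0, 0, 0, 0], [0, 0, 0, 0, 0], [0, 0, 0, 0, 0], [0, 0, 0, 0, 0]]

```text
t: 29.55
ee_pos: [0.4912, -0.2958, 0.0442]
orientation: [-0.113, 3.139, -0.001]
contact_force: [-0.3, -0.1, -0.6]
gripper_width: 0.593
grasp_force: 0.0
```

Emit:
apply_moves:
  increments:
    - [[0, 0, 0, 0, 0], [0, 0, 0, 0, 0]]

```text
t: 29.75
ee_pos: [0.491, -0.2957, 0.0437]
orientation: [-0.113, 3.14, 0.0]
contact_force: [-0.6, -0.5, 0.2]
gripper_width: 0.415
grasp_force: 0.0
```

Run:
```python
from h import *
p,M=tool();np.save("grip.npy",p);print(p,state()["contact_force"],state()["gripper_width"],state()["grasp_force"],np.degrees(np.arctan2(M[1,1],M[0,1])))
```

```text
[ 0.49102781 -0.29566445  0.04373935] [-0.56308655 -0.51781648  0.19341638] 0.4153231531484024 0.0 94.13102790683863
```

Fingers are still closing. I continue, then lift.

Emit:
apply_moves:
  increments:
    - [[0, 0, 0, 0, 0], [0, 0, 0, 0, 0], [0, 0, 0, 0, 0], [0, 0, 0, 0, 0], [0, 0, 0, 0, 0]]

```text
t: 30.25
ee_pos: [0.491, -0.2958, 0.0437]
orientation: [-0.113, 3.14, -0.0]
contact_force: [-0.2, -1.3, -0.6]
gripper_width: 0.262
grasp_force: 30.0
```

Emit:
apply_moves:
  increments:
    - [[0, 0, 0, -0.05, 0], [0, 0, 0, -0.2, 0], [0, 0, 0, -0.4, 0], [0, 0, 0, -0.7, 0], [0, 0, 0, -0.9, 0]]

```text
t: 30.75
ee_pos: [0.4913, -0.2957, 0.1538]
orientation: [-0.113, 3.138, -0.001]
contact_force: [0.8, 0.4, -1.8]
gripper_width: 0.262
grasp_force: 30.0
```

Emit:
apply_moves:
  increments:
    - [[0, 0, 0, -0.2, 0], [0, 0, 0, -0.2, 0]]

```text
t: 30.95
ee_pos: [0.4926, -0.2965, 0.1791]
orientation: [-0.113, 3.134, -0.006]
contact_force: [0.7, -0.2, -3.0]
gripper_width: 0.262
grasp_force: 30.0
```

Run:
```python
from h import *
np.set_printoptions(precision=4,suppress=True)
p,M=tool();st=state();print(p,st["contact_force"],st["moment"],st["gripper_width"])
S=grab("side","s9");T=grab("top","t9")
cv2.imwrite("pics/c9.png",cv2.resize(S["pixels"][180:360,290:470],None,fx=3,fy=3,interpolation=2)[:,:,::-1])
yx=np.radians(4.1);ex=np.array([np.cos(yx),np.sin(yx)]);ey=np.array([-ex[1],ex[0]])
for nm,im in(("s",S),("t",T)):
    u,v=np.meshgrid(np.arange(280,520),np.arange(150,370));P=depth(im,np.c_[u.ravel(),v.ravel()]);d=P-p
    q=np.c_[d[:,:2]@ex,d[:,:2]@ey,d[:,2]]*1e3
    l=q[(q[:,0]<-65)&(q[:,0]>-180)&(abs(q[:,1])<14)&(abs(q[:,2])<40)&(q[:,2]>5)];h=q[(abs(q[:,1])<22)&(q[:,0]>45)&(q[:,0]<85)&(q[:,2]>25)&(q[:,2]<65)]
    for n,w in(("handle",l),("head",h)):
        if len(w)>10: print(nm,n,len(w),w.min(0),w.max(0),"slope z/x",np.polyfit(w[:,0],w[:,2],1))
```

```text
[ 0.4926 -0.2965  0.1791] [ 0.7427 -0.2073 -2.966 ] [-0.028   0.0048 -0.0439] 0.26228738429903775
s handle 236 [-164.5348  -10.7662    5.1944] [-65.0034  12.3167  17.4332] slope z/x [ 0.0074 11.5496]
```

View pics/c9.png

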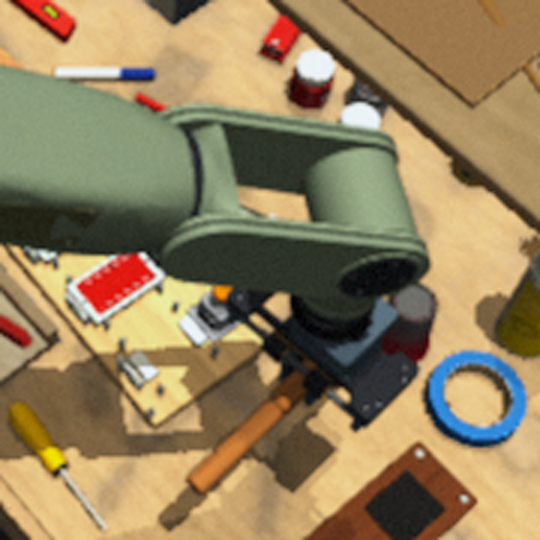

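The mallet hangs level (slope 0.7 %), and the handle end puts the grip 56 mm behind the head. Now over the mid pin.

Emit:
apply_moves:
  increments:
    - [[0, 0, 0.2, 0, 0.01], [0, 0, 0.45, 0, 0.02], [0, 0, 0.7, 0, 0.03], [0, 0, 0.95, 0, 0.041], [0, 0, 1, 0, 0.041]]

```text
t: 31.55
ee_pos: [0.4804, -0.1728, 0.1735]
orientation: [-0.086, -3.135, -0.005]
contact_force: [-0.1, -0.6, -2.5]
gripper_width: 0.259
grasp_force: 30.0
```

Emit:
apply_moves:
  increments:
    - [[0, 0, 0.2, 0, 0], [0, 0, 0.45, 0, 0], [0, 0, 0.7, 0, 0], [0, 0, 0.95, 0, 0], [0, 0, 1, 0, 0]]

```text
t: 32.05
ee_pos: [0.4883, -0.054, 0.1742]
orientation: [-0.085, -3.137, -0.002]
contact_force: [-0.3, -0.5, -2.7]
gripper_width: 0.263
grasp_force: 30.0
```

Run:
```python
from h import *
goto((.5046,-.0368),.17,86.75)
```

```text
TCP [ 0.4883 -0.054   0.1742] yang 86.91 shift [-0.128  0.15   0.034] turn 0.0009
```

Emit:
apply_moves:
  increments:
    - [[0, -0.07, 0.08, 0.02, 0], [0, -0.13, 0.15, 0.03, 0.001], [0, -0.13, 0.15, 0.03, 0.001], [0, -0.13, 0.15, 0.03, 0.001], [0, -0.13, 0.15, 0.03, 0.001]]

```text
t: 32.55
ee_pos: [0.5057, -0.0397, 0.172]
orientation: [-0.095, -3.14, 0.0]
contact_force: [-0.4, -0.5, -2.1]
gripper_width: 0.258
grasp_force: 30.0
```

Run:
```python
from h import *
goto((.5046,-.0368),.105,86.75)
```

```text
TCP [ 0.5057 -0.0397  0.172 ] yang 86.54 shift [0.01  0.023 0.558] turn -0.0012
```

Emit:
apply_moves:
  increments:
    - [[0, 0, 0.02, 0.15, 0], [0, 0, 0.02, 0.35, 0], [0, 0, 0.02, 0.56, 0], [0, 0, 0.02, 0.56, 0]]

```text
t: 32.95
ee_pos: [0.5048, -0.0371, 0.1035]
orientation: [-0.095, -3.137, -0.0]
contact_force: [-0.3, -0.1, -3.3]
gripper_width: 0.261
grasp_force: 30.0
```

Run:
```python
from h import *
st=state();print(st["ee_pos"],st["contact_force"],st["moment"],st["gripper_width"])
```

```text
[ 0.50481838 -0.03714758  0.10347448] [-0.30622778 -0.12798914 -3.31434663] [ 0.02982723  0.13993919 -0.02755833] 0.2606240335435801
```

Emit:
apply_moves:
  increments:
    - [[0, 0, 0, -0.2, 0], [0, 0, 0, -0.4, 0], [0, 0, 0, -0.6, 0], [0, 0, 0, -0.6, 0]]

```text
t: 33.35
ee_pos: [0.5083, -0.0373, 0.1805]
orientation: [0.095, 3.132, -0.001]
contact_force: [-0.3, 0.6, -2.7]
gripper_width: 0.26
grasp_force: 30.0
```

Emit:
apply_moves:
  increments:
    - [[0, 0, 0.25, 0, 0], [0, 0, 0.5, 0, 0], [0, 0, 0.75, 0, 0], [0, 0, 0.83, 0, 0], [0, 0, 0.83, 0, 0]]

```text
t: 33.85
ee_pos: [0.5114, 0.0634, 0.1761]
orientation: [-0.091, -3.139, 0.001]
contact_force: [0.5, -1.0, -2.3]
gripper_width: 0.262
grasp_force: 30.0
```

```bash
cat >> h.py <<'E'
def handle(im,yaw_deg):
    p,M=tool();yx=np.radians(yaw_deg);ex=np.array([np.cos(yx),np.sin(yx)]);ey=np.array([-ex[1],ex[0]])
    u,v=np.meshgrid(np.arange(200,600),np.arange(150,420));P=depth(im,np.c_[u.ravel(),v.ravel()]);d=P-p
    q=np.c_[d[:,:2]@ex,d[:,:2]@ey,d[:,2]]*1e3
    l=q[(q[:,0]<-60)&(q[:,0]>-185)&(abs(q[:,1])<8)&(abs(q[:,2]-11-q[:,0]*0)<30)]
    if len(l)>10: print("handle",len(l),l.min(0).round(1),l.max(0).round(1),"slope z",np.polyfit(l[:,0],l[:,2],1),"slope y",np.polyfit(l[:,0],l[:,1],1))
E
python3 - <<'E'
from h import *
S=grab("side","s10");T=grab("top","t10")
handle(S,-3.25);handle(T,-3.25)
for nm,im,roi in(("s",S,(320,210,390,310)),("t",T,(295,220,410,260))):
    for c,a,bb,m in blobs(im,(5,150,120),(18,255,255),6,roi): P=pts(im,m);print(nm,c.round(1),a,np.percentile(P[:,2],[50,90]).round(4),np.median(P,0).round(3))
goto((.545+.0057-.0405,-.0368+.0998),.17,86.75)
E
```

```text
handle 151 [-161.7   -7.9  -14.2] [-60.    7.6  14.1] slope z [ 0.08102985 14.33003349] slope y [-0.01141126 -2.0985042 ]
s [345.5 258.6] 28 [0.0619 0.0666] [ 0.544 -0.042  0.062]
s [364.  276.3] 40 [0.0796 0.0835] [ 0.539 -0.14   0.08 ]
 TCP [0.5115 0.062  0.1764] yang 86.58 shift [0.011 0.008 0.053] turn -0.0009
```

Mid head reads 62 mm, so it is home, while the right one still reads 80. The mallet has pitched about 4.6° in the grip, so I strike 3 mm lower on the left pin.

Emit:
apply_moves:
  increments:
    - [[0, -0.015, 0.01, 0.15, 0], [0, -0.015, 0.01, 0.38, 0], [0, -0.015, 0.01, 0.63, 0], [0, -0.015, 0.01, 0.63, 0]]

```text
t: 34.35
ee_pos: [0.5124, 0.0624, 0.0992]
orientation: [-0.096, -3.136, 0.001]
contact_force: [-0.7, 0.1, -2.4]
gripper_width: 0.264
grasp_force: 30.0
```

Emit:
apply_moves:
  increments:
    - [[0, 0, 0, -0.2, 0], [0, 0, 0, -0.4, 0], [0, 0, 0, -0.6, 0], [0, 0, 0, -0.6, 0]]

```text
t: 34.75
ee_pos: [0.5162, 0.063, 0.1769]
orientation: [0.096, 3.132, 0.001]
contact_force: [0.9, -0.1, -2.8]
gripper_width: 0.262
grasp_force: 30.0
```

Emit:
apply_moves:
  increments:
    - [[0, 0.2, -0.25, 0, 0], [0, 0.4, -0.5, 0, 0], [0, 0.4, -0.75, 0, 0], [0, 0.4, -1, 0, 0], [0, 0.4, -1, 0, 0]]

```text
t: 35.25
ee_pos: [0.4576, -0.0562, 0.1725]
orientation: [-0.1, -3.139, 0.002]
contact_force: [-0.4, 0.1, -2.8]
gripper_width: 0.262
grasp_force: 30.0
```

Emit:
apply_moves:
  increments:
    - [[0, 0, -0.25, 0, 0], [0, 0, -0.5, 0, 0], [0, 0, -0.75, 0, 0], [0, 0, -1, 0, 0], [0, 0, -1, 0, 0]]

```text
t: 35.75
ee_pos: [0.4512, -0.1754, 0.1725]
orientation: [-0.099, -3.139, 0.001]
contact_force: [-0.2, -0.2, -2.5]
gripper_width: 0.262
grasp_force: 30.0
```

Emit:
apply_moves:
  increments:
    - [[0, 0, -0.25, 0, 0], [0, 0, -0.5, 0, 0], [0, 0, -0.75, 0, 0], [0, 0, -0.75, 0, 0], [0, 0, -0.75, 0, 0]]

```text
t: 36.25
ee_pos: [0.4457, -0.2621, 0.1725]
orientation: [-0.096, -3.139, -0.003]
contact_force: [0.3, 0.7, -2.8]
gripper_width: 0.263
grasp_force: 30.0
```

Run:
```python
from h import *
S=grab("side","s11");T=grab("top","t11")
handle(S,-3.25);handle(T,-3.25)
for nm,im,roi in(("s",S,(320,210,390,310)),("t",T,(295,220,410,260))):
    for c,a,bb,m in blobs(im,(5,150,120),(18,255,255),6,roi): P=pts(im,m);print(nm,c.round(1),a,np.percentile(P[:,2],[50,90]).round(4),np.median(P,0).round(3))
goto((.48,-.435),.16,88.9)
cv2.imwrite("pics/c11.png",cv2.resize(S["pixels"][190:400,270:470],None,fx=2.8,fy=2.8,interpolation=2)[:,:,::-1])
```

```text
handle 193 [-162.4   -8.   -15.8] [-60.1   7.7   8.2] slope z [ 0.13639621 13.69297289] slope y [-0.00185585 -1.10388005]
handle 19 [-167.3   -6.8  -18.8] [-158.5    7.9   -2.6] slope z [ 0.02984122 -4.81290007] slope y [ 0.35609938 60.10571154]
t [348.6 238.4] 14 [0.0616 0.0639] [ 0.546 -0.033  0.062]
t [315.7 241. ] 45 [0.0619 0.0675] [0.548 0.061 0.062]
 TCP [ 0.4459 -0.2614  0.1728] yang 86.61 shift [-0.37  -1.427  0.104] turn -0.0127
```

View pics/c11.png

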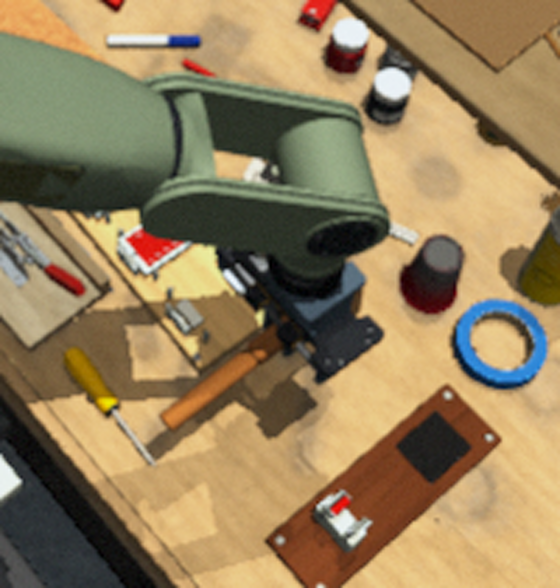

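Both nest pins read 62 mm in the top view, with the left head at (316,241). The dock is clear of the arm: clip at (342,515), pad at (432,445). One enlarged look at the clip will give me its exact lateral position.

Run:
```python
from h import *
S=load("s8");T=load("t8")
def up(im,x0,y0,x1,y1,f): return cv2.resize(im["pixels"][y0:y1,x0:x1],None,fx=f,fy=f,interpolation=cv2.INTER_CUBIC)
a=up(T,478,255,518,305,10);b=up(S,375,355,415,405,9.8)
k=np.zeros((500,800,3),np.uint8);k[:500,:400]=a;k[:490,405:797]=b
cv2.imwrite("pics/c12.png",k[:,:,::-1])
# depth profile across the clip: points above 40 mm in dock frame
o=np.array([.536,-.4373]);y=np.radians(-1.1);ex=np.array([np.cos(y),np.sin(y)]);ey=np.array([-ex[1],ex[0]])
for nm,im,roi in(("top",T,(478,255,518,305)),("side",S,(375,355,415,405))):
    x0,y0,x1,y1=roi;u,v=np.meshgrid(np.arange(x0,x1),np.arange(y0,y1));P=depth(im,np.c_[u.ravel(),v.ravel()])
    C=im["pixels"][v.ravel(),u.ravel()].astype(int);d=P[:,:2]-o;q=np.c_[d@ex,d@ey,P[:,2]]*1e3
    k=(q[:,2]>30)&(abs(q[:,0]+150)<45)&(abs(q[:,1])<50);red=(C[:,0]>C[:,1]*2)&(C[:,0]>120)&(q[:,2]>50)
    print(nm,"n",k.sum(),"y hist z>74:",np.histogram(q[k&(q[:,2]>74)][:,1],np.arange(-32,36,4)),"\n red",red.sum(),q[red].mean(0).round(1),q[red].min(0).round(1),q[red].max(0).round(1))
    h=q[k&(q[:,2]>80)];print(" high",len(h),h.min(0).round(1),h.max(0).round(1),np.median(h,0).round(1))
```

```text
top n 271 y hist z>74: (array([ 0,  1,  5, 18, 10,  7,  0,  0,  0,  0,  4,  7,  9, 10,  1,  0]), array([-32, -28, -24, -20, -16, -12,  -8,  -4,   0,   4,   8,  12,  16,
        20,  24,  28,  32])) 
 red 17 [-151.    14.2   77.7] [-162.7    8.9   73.2] [-141.2   18.    83.9]
 high 29 [-162.7  -23.2   80.1] [-140.7   22.6   90.6] [-153.2  -16.6   84.9]
side n 205 y hist z>74: (array([ 0,  0,  4, 11,  8,  4,  0,  0,  0,  0,  8, 12,  6, 10,  3,  0]), array([-32, -28, -24, -20, -16, -12,  -8,  -4,   0,   4,   8,  12,  16,
        20,  24,  28,  32])) 
 red 24 [-148.9   13.3   76. ] [-160.     8.6   72.4] [-139.5   17.9   80.8]
 high 22 [-162.5  -21.4   80.5] [-138.    13.2   92.3] [-151.4  -17.4   86. ]
```

View pics/c12.png

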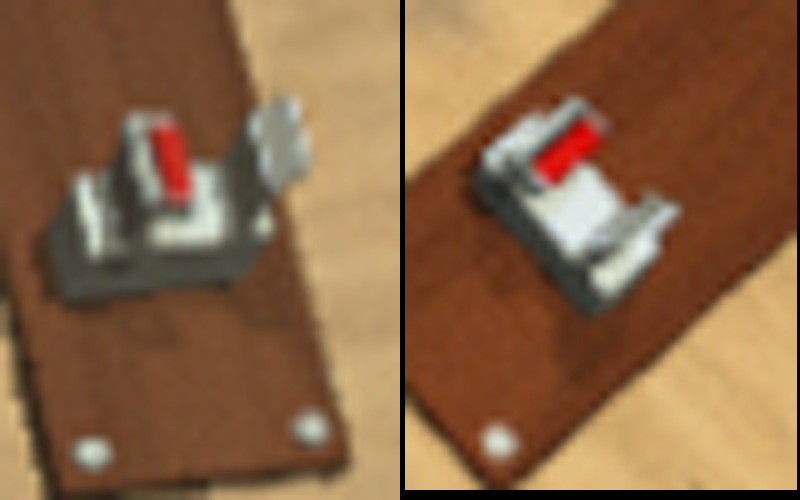

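The clip crop shows the cheek flared outwards on the right at (280,140), the red roller at (170,160) and a white saddle between them. The gap is centred on my dock line.

Emit:
apply_moves:
  increments:
    - [[0, -0.1, -0.2, 0, -0.006], [0, -0.2, -0.4, 0, -0.0127], [0, -0.3, -0.6, 0, -0.0127], [0, -0.37, -0.8, 0, -0.0127], [0, -0.37, -0.8, 0, -0.0127]]

```text
t: 36.85
ee_pos: [0.486, -0.3627, 0.1729]
orientation: [0.032, 3.14, -0.002]
contact_force: [0.1, 0.7, -2.6]
gripper_width: 0.261
grasp_force: 30.0
```

Emit:
apply_moves:
  increments:
    - [[0, 0, -0.2, 0, 0], [0, 0, -0.4, 0, 0], [0, 0, -0.6, 0, 0], [0, 0, -0.62, 0, 0], [0, 0, -0.62, 0, 0]]

```text
t: 37.35
ee_pos: [0.4832, -0.4343, 0.1729]
orientation: [-0.031, -3.141, -0.003]
contact_force: [0.8, 0.0, -2.4]
gripper_width: 0.264
grasp_force: 30.0
```

Emit:
apply_moves:
  increments:
    - [[0, 0, 0, 0, 0], [0, 0, 0, 0, 0], [0, 0, 0, 0, 0]]

```text
t: 37.65
ee_pos: [0.4834, -0.4346, 0.1735]
orientation: [-0.03, -3.141, -0.0]
contact_force: [1.1, -0.1, -3.5]
gripper_width: 0.257
grasp_force: 30.0
```

Run:
```python
from h import *
goto((.4805,-.4360),.0577,88.9); print(state()["joints"])
handle(grab("side","s12"),-1.1)
S=load("s12")
for nm,im in(("s",S),("t",grab("top","t12"))):
    for c,a,bb,m in blobs(im,(5,150,120),(18,255,255),12,(320,210,390,310) if nm=="s" else (295,220,410,260)): P=pts(im,m);print(nm,c.round(1),a,np.percentile(P[:,2],[50,90]).round(4))
```

```text
TCP [ 0.4834 -0.4346  0.1735] yang 88.91 shift [ 0.024 -0.013  0.965] turn 0.0001
[-7.50085952e-01  4.74564126e-01  1.46687206e+00  2.37122755e-04
  1.20037373e+00 -2.30201458e+00]
handle 230 [-165.1   -7.9  -16.8] [-60.4   8.   10.5] slope z [ 0.14995298 15.71070367] slope y [ 0.0006389  -0.17620675]
t [385.4 233. ] 27 [0.0796 0.3024]
t [350.9 238.9] 46 [0.0612 0.0658]
t [315.7 241. ] 45 [0.0618 0.0656]
```

Emit:
apply_moves:
  increments:
    - [[0, 0.02, -0.01, 0.15, 0], [0, 0.02, -0.01, 0.3, 0], [0, 0.02, -0.01, 0.45, 0], [0, 0.02, -0.01, 0.57, 0], [0, 0.02, -0.01, 0.57, 0]]

```text
t: 38.25
ee_pos: [0.4797, -0.4355, 0.1025]
orientation: [-0.031, -3.138, -0.005]
contact_force: [-0.3, 0.9, -2.6]
gripper_width: 0.261
grasp_force: 30.0
```

Emit:
apply_moves:
  increments:
    - [[0, 0, 0, 0.06, 0], [0, 0, 0, 0.12, 0], [0, 0, 0, 0.18, 0], [0, 0, 0, 0.2, 0]]

```text
t: 38.65
ee_pos: [0.482, -0.4376, 0.0814]
orientation: [0.03, 3.139, -0.004]
contact_force: [3.0, -1.0, 1.1]
gripper_width: 0.26
grasp_force: 30.0
```

Emit:
apply_moves:
  increments:
    - [[0, 0, 0, 0.04, 0], [0, 0, 0, 0.08, 0], [0, 0, 0, 0.12, 0], [0, 0, 0, 0.15, 0], [0, 0, 0, 0.15, 0]]

```text
t: 39.15
ee_pos: [0.4809, -0.4372, 0.064]
orientation: [0.032, 3.14, -0.002]
contact_force: [-1.4, -1.3, 7.9]
gripper_width: 0.26
grasp_force: 30.0
```

Run:
```python
from h import *
goto((.4805,-.4360),.0577,88.9); print(state()["contact_force"],state()["moment"])
S=grab("side","s13");handle(S,-1.1)
cv2.imwrite("pics/c13.png",cv2.resize(S["pixels"][280:430,340:480],None,fx=4,fy=4,interpolation=2)[:,:,::-1])
```

```text
TCP [ 0.4809 -0.4372  0.064 ] yang 88.83 shift [0.003 0.01  0.052] turn -0.0004
[-1.39148828 -1.27138602  7.9235845 ] [-0.14561346 -0.2726321   0.12464832]
handle 202 [-165.8   -7.8   16.7] [-60.8   8.   40.7] slope z [-0.09487668 19.25728262] slope y [-0.00579832 -0.87467878]
```

View pics/c13.png

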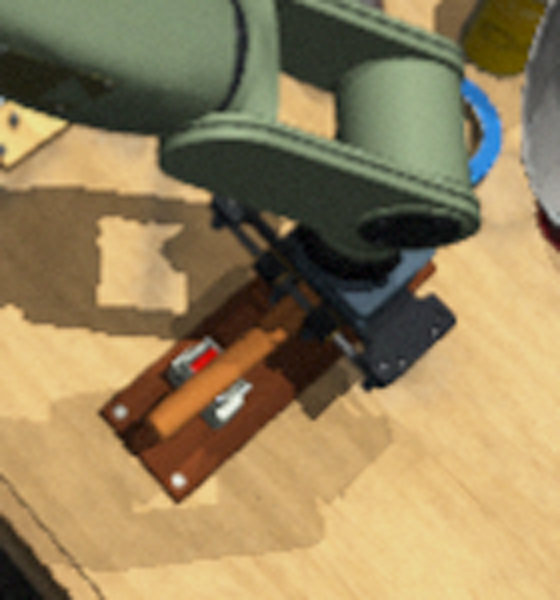

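As planned, the handle lies between roller (200,355) and cheek (235,400), still riding on the roller. I lower the head onto the pad, release, then press the handle beside the clip with closed fingers.

Emit:
apply_moves:
  increments:
    - [[0, 0, 0.01, 0.02, 0], [0, 0, 0.01, 0.04, 0], [0, 0, 0.01, 0.05, 0], [0, 0, 0.01, 0.05, 0]]

```text
t: 39.6
ee_pos: [0.4809, -0.4372, 0.0637]
orientation: [0.031, 3.138, -0.008]
contact_force: [-6.9, 2.6, 33.9]
gripper_width: 0.26
grasp_force: 30.0
```

Emit:
apply_moves:
  increments:
    - [[0.6, 0, 0, 0, 0], [0.6, 0, 0, 0, 0], [0.6, 0, 0, 0, 0], [0.6, 0, 0, 0, 0], [0.6, 0, 0, 0, 0]]

```text
t: 40.1
ee_pos: [0.4805, -0.4351, 0.0559]
orientation: [-0.031, -3.14, -0.002]
contact_force: [-0.1, 0.5, -0.2]
gripper_width: 0.596
grasp_force: 0.0
```

Emit:
apply_moves:
  increments:
    - [[0.6, 0, 0, -0.2, 0], [0.6, 0, 0, -0.4, 0], [0.6, 0, 0, -0.6, 0], [0.3, 0.2, 0, -0.7, 0], [0, 0.5, 0, -0.7, 0]]

```text
t: 40.6
ee_pos: [0.4225, -0.4352, 0.1426]
orientation: [0.028, 3.138, -0.005]
contact_force: [-1.0, -0.4, 0.1]
gripper_width: 0.455
grasp_force: 0.0
```

Emit:
apply_moves:
  increments:
    - [[0, 0, 0, 0, 0], [0, 0, 0, 0, 0], [0, 0, 0, 0, 0], [0, 0, 0, 0, 0], [0, 0, 0, 0, 0]]

```text
t: 41.1
ee_pos: [0.4215, -0.4343, 0.1405]
orientation: [-0.03, -3.141, -0.001]
contact_force: [0.2, 0.2, 0.4]
gripper_width: 0.022
grasp_force: 0.0
```

```bash
cat >> h.py <<'E'
def docked(im):
    o=np.array([.536,-.4373]);y=np.radians(-1.1);ex=np.array([np.cos(y),np.sin(y)]);ey=np.array([-ex[1],ex[0]])
    u,v=np.meshgrid(np.arange(340,540),np.arange(200,430));P=depth(im,np.c_[u.ravel(),v.ravel()]);d=P[:,:2]-o
    q=np.c_[d@ex,d@ey,P[:,2]]*1e3
    l=q[(q[:,0]<-170)&(q[:,0]>-235)&(abs(q[:,1])<20)&(q[:,2]>30)&(q[:,2]<130)]
    h=q[(abs(q[:,0])<50)&(abs(q[:,1])<45)&(q[:,2]>85)&(q[:,2]<125)]
    for n,w in(("tail",l),("headtop",h)):
        if len(w)>10: print(n,len(w),w.min(0).round(1),w.max(0).round(1),"mean",w.mean(0).round(1),"zslope",np.polyfit(w[:,0],w[:,2],1).round(3),"topz",np.percentile(w[:,2],85).round(1))
E
python3 - <<'E'
from h import *
S=grab("side","s14");docked(S);docked(grab("top","t14"))
ex=np.array([np.cos(np.radians(-1.1)),np.sin(np.radians(-1.1))]);q=np.array([.536,-.4373])-.122*ex;print(q)
goto(q,.1,88.9,"press");print(state()["gripper_width"])
E
```

```text
tail 150 [-221.9  -12.1   79.7] [-170.2   12.7  106.6] mean [-197.1   -0.9   95.5] zslope [-7.0000e-03  9.4186e+01] topz 100.5
tail 133 [-223.   -14.2   76.8] [-171.7   12.4  107. ] mean [-202.4    0.9   95.4] zslope [3.10000e-02 1.01672e+02] topz 101.0
[ 0.41402248 -0.43495791]
press TCP [ 0.4213 -0.4342  0.1406] yang 88.89 shift [ 0.061 -0.007  0.339] turn -0.0
0.005544948987162357
```

Emit:
apply_moves:
  increments:
    - [[0, 0.045, -0.005, 0.1, 0], [0, 0.045, -0.005, 0.2, 0], [0, 0.045, -0.005, 0.28, 0], [0, 0.045, -0.005, 0.28, 0]]

```text
t: 41.6
ee_pos: [0.4147, -0.434, 0.1055]
orientation: [-0.032, -3.139, -0.004]
contact_force: [-0.0, 0.5, 0.6]
gripper_width: 0.005
grasp_force: 0.0
```

Emit:
apply_moves:
  increments:
    - [[0, 0, 0, 0.05, 0], [0, 0, 0, 0.1, 0], [0, 0, 0, 0.15, 0], [0, 0, 0, 0.17, 0], [0, 0, 0, 0.17, 0]]

```text
t: 42.1
ee_pos: [0.4153, -0.435, 0.0894]
orientation: [0.031, 3.141, -0.001]
contact_force: [-5.1, 4.0, 17.0]
gripper_width: 0.005
grasp_force: 8.7
```

Run:
```python
from h import *
st=state();print(st["ee_pos"],st["contact_force"],st["moment"])
docked(grab("side","s15"));docked(grab("top","t15"))
```

```text
[ 0.41531407 -0.43498299  0.08936838] [-5.07185887  3.97417474 16.97218184] [0.76172869 0.63478104 0.03829932]
tail 148 [-222.6  -10.7   50.7] [-170.1   13.    74.6] mean [-197.5    0.8   66.4] zslope [3.1000e-02 7.2593e+01] topz 70.7
tail 167 [-224.7  -12.9   45.5] [-170.1   16.5   80.6] mean [-199.8    3.5   65.3] zslope [6.3000e-02 7.7883e+01] topz 70.9
```

The tail top is now at 71 mm, i.e. axis at 59 mm: snapped in. I retract and check everything.

Emit:
apply_moves:
  increments:
    - [[0, 0, 0, -0.2, 0], [0, 0, 0, -0.5, 0], [0, 0, 0, -0.8, 0], [0, 0, 0, -1, 0], [0, 0, 0, -1, 0]]

```text
t: 42.7
ee_pos: [0.4169, -0.4365, 0.2103]
orientation: [0.031, 3.136, -0.009]
contact_force: [0.6, -0.0, -0.2]
gripper_width: 0.004
grasp_force: 0.0
```

Emit:
apply_moves:
  increments:
    - [[0, 0.3, 0.25, 0, 0], [0, 0.5, 0.5, 0, 0], [0, 0.5, 0.75, 0, 0], [0, 0.5, 1, 0, 0], [0, 0.5, 1, 0, 0]]

```text
t: 43.2
ee_pos: [0.3566, -0.3103, 0.2053]
orientation: [-0.028, -3.139, -0.005]
contact_force: [-0.2, -0.4, -0.1]
gripper_width: 0.01
grasp_force: 0.0
```

Emit:
apply_moves:
  increments:
    - [[0, 0, 0.25, 0, 0], [0, 0, 0.5, 0, 0], [0, 0, 0.75, 0, 0], [0, 0, 1, 0, 0], [0, 0, 1, 0, 0]]

```text
t: 43.7
ee_pos: [0.3596, -0.1914, 0.2057]
orientation: [-0.027, -3.14, -0.003]
contact_force: [0.2, -0.8, -0.2]
gripper_width: 0.004
grasp_force: 0.0
```

Run:
```python
from h import *
S=grab("side","s16");T=grab("top","t16");docked(S);docked(T)
for nm,im,roi in(("s",S,(320,210,390,310)),("t",T,(295,220,410,260))):
    for c,a,bb,m in blobs(im,(5,150,120),(18,255,255),12,roi): P=pts(im,m);print(nm,c.round(1),a,np.percentile(P[:,2],[50,90]).round(4))
yaw=np.radians(-3.25);ex=np.array([np.cos(yaw),np.sin(yaw)]);ey=np.array([-ex[1],ex[0]])
for n,lo,hi,o in(("red",(0,150,80),(4,255,255),(.469,-.0348)),("green",(60,80,40),(95,255,255),(.4747,.065))):
  for nm,im in(("s",S),("t",T)):
    for c,a,bb,m in blobs(im,lo,hi,60):
        q=plane(im,np.argwhere(m)[:,::-1],.035)[:,:2]-np.array(o)
        if np.linalg.norm(q.mean(0))<.06: print(n,nm,a,cv2.minAreaRect((np.c_[q@ex,q@ey]*1e3).astype(np.float32)),np.median(pts(im,m)[:,2]))
a=cv2.resize(S["pixels"][190:430,250:470],None,fx=2.5,fy=2.5,interpolation=2);cv2.imwrite("pics/c16.png",a[:,:,::-1])
```

```text
tail 150 [-222.4  -10.2   51.2] [-170.9   13.6   77. ] mean [-197.7    0.7   67.1] zslope [5.7000e-02 7.8422e+01] topz 71.5
headtop 338 [-33.3 -25.1  85.4] [ 27.9  25.5 111.8] mean [ -4.9  -0.6 102.1] zslope [7.80000e-02 1.02458e+02] topz 106.0
tail 176 [-225.8  -11.5   51.8] [-170.1   14.    82.3] mean [-198.6    3.8   66.8] zslope [3.9000e-02 7.4556e+01] topz 72.4
headtop 365 [-33.5 -24.9  85.2] [ 28.8  30.5 113.3] mean [ -5.5   4.3 101.3] zslope [7.50000e-02 1.01753e+02] topz 106.6
s [364.  276.3] 40 [0.0784 0.0841]
t [386.3 233.5] 40 [0.0796 0.0846]
t [351.  238.9] 45 [0.0612 0.0662]
t [315.7 241. ] 45 [0.0617 0.0652]
green t 313 ((-1.1051292419433594, -0.6072063446044922), (41.7803955078125, 81.0589828491211), 88.2769546508789) 0.03458368410836732
```

View pics/c16.png

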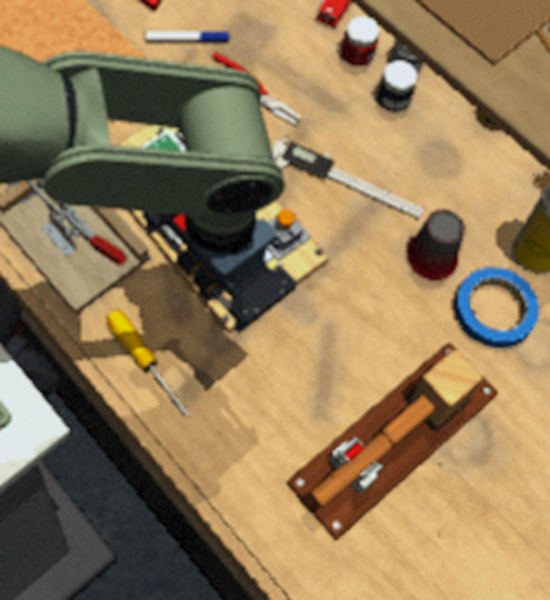

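The handle is between the closed jaw and the cheek, and the head is on the pad. One last check with the arm clear of the jig: handle level and the red plate.

Emit:
apply_moves:
  increments:
    - [[0, 0, -0.2, -0.4, 0], [0, 0.3, -0.2, -0.8, 0], [0, 0.6, -0.2, -1, 0], [0, 0.8, -0.2, -1, 0], [0, 0.8, -0.2, -1, 0]]

```text
t: 44.3
ee_pos: [0.2618, -0.2171, 0.3281]
orientation: [0.038, 3.14, -0.004]
contact_force: [0.7, 0.3, 0.2]
gripper_width: 0.007
grasp_force: 0.0
```

Run:
```python
from h import *
S=grab("side","s17");T=grab("top","t17")
yaw=np.radians(-3.25);ex=np.array([np.cos(yaw),np.sin(yaw)]);ey=np.array([-ex[1],ex[0]])
for n,lo,hi,o in(("red",(0,150,80),(4,255,255),(.469,-.0348)),("green",(60,80,40),(95,255,255),(.4747,.065))):
  for nm,im in(("s",S),("t",T)):
    for c,a,bb,m in blobs(im,lo,hi,60):
        q=plane(im,np.argwhere(m)[:,::-1],.035)[:,:2]-np.array(o)
        if np.linalg.norm(q.mean(0))<.06: print(n,nm,a,cv2.minAreaRect((np.c_[q@ex,q@ey]*1e3).astype(np.float32)),np.median(pts(im,m)[:,2]))
for nm,im,roi in(("s",S,(320,210,390,310)),("t",T,(295,220,410,260))):
    for c,a,bb,m in blobs(im,(5,150,120),(18,255,255),12,roi): P=pts(im,m);print(nm,c.round(1),a,np.percentile(P[:,2],[50,90]).round(4))
o=np.array([.536,-.4373]);y=np.radians(-1.1);ex=np.array([np.cos(y),np.sin(y)]);ey=np.array([-ex[1],ex[0]])
for im in(S,T):
    u,v=np.meshgrid(np.arange(340,540),np.arange(200,430));P=depth(im,np.c_[u.ravel(),v.ravel()]);d=P[:,:2]-o;q=np.c_[d@ex,d@ey,P[:,2]]*1e3
    for lo,hi in((-215,-190),(-190,-165),(-135,-110),(-100,-70),(-70,-40)):
        w=q[(q[:,0]>lo)&(q[:,0]<hi)&(abs(q[:,1])<18)&(q[:,2]>60)&(q[:,2]<82)];print((lo,hi),len(w),w[:,1].mean().round(1),np.percentile(w[:,2],[50,90]).round(1))
    h=q[(abs(q[:,0])<22)&(abs(q[:,1])<17)&(q[:,2]>90)];print("head",len(h),np.linalg.lstsq(np.c_[h[:,:2],np.ones(len(h))],h[:,2],rcond=None)[0].round(3))
```

```text
red t 368 ((-0.37876129150390625, 1.2112560272216797), (44.602333068847656, 80.42053985595703), 89.12610626220703) 0.03451358571354157
green t 320 ((-1.1087150573730469, -1.1105976104736328), (42.67448806762695, 81.03987121582031), 88.36932373046875) 0.03450502005803713
s [345.4 258.5] 30 [0.0615 0.0663]
s [364.  276.3] 40 [0.0779 0.0816]
t [386.4 233.7] 41 [0.08  0.086]
t [350.9 238.9] 44 [0.0619 0.0659]
t [315.9 241. ] 45 [0.0626 0.0652]
(-215, -190) 66 0.9 [67.9 72.6]
(-190, -165) 64 0.5 [67.4 72.1]
(-135, -110) 61 0.3 [68.5 72.3]
(-100, -70) 78 0.3 [71.6 75.7]
(-70, -40) 79 -0.3 [72.2 76.7]
head 156 [-2.4000e-02 -2.3000e-02  1.0444e+02]
(-215, -190) 70 3.3 [67.6 73.1]
(-190, -165) 64 2.6 [68.7 72.9]<stdin>:15: RuntimeWarning: Mean of empty slice.
  ret = ret.dtype.type(ret / rcount)
Traceback (most recent call last):
IndexError: index -1 is out of bounds for axis 0 with size 0
```

```bash
python3 -c "
from rig import job_done;print(job_done())"
```

```text
the job is handed in; nothing more can be done
None
```

The job is handed in, with no verdict returned: by camera the red plate is locked in the mid nest and green in the left, the right pin is up (no blue plate seen), and the mallet is level in its clip on the dock.

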